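Make up the egg kit and the pastry kit

ROBOT

A 6-joint arm with a two-finger parallel gripper is mounted at the origin on the work surface. World frame = base frame: x ahead of the robot, y to its left, z up, the work surface at z = 0. Lengths are in m, angles in rad, forces in N, time in s.
With the tool pointing down it reaches from about 0.375 to 0.975 m from the base axis. Payload 3.8 kg.
Tool frame: the origin (TCP) lies midway between the tips of the shut fingers; the grasp point (between the pads) lies 19 mm behind it; z points along the fingers, y is the line along which they close (so a half turn about z gives the same grasp; the last joint's range is limited). The gripper opens to 85 mm and grips with 20 to 120 N. Pads are 22 mm wide; open, the fingers measure 114 mm over their backs; the gripper's body (76 mm by 85 mm) begins 54 mm behind the grasp point. The pads swing forward as they close: fully open they stand 13 mm farther back than shut.
Start: joints at [1.218, 0.264, 1.604, -0, 1.274, -0.037], TCP at [0.21, 0.642, 0.198] pointing down, gripper open.
Joint ranges: [-2.63, 2.63], [-0.94, 2.18], [0.31, 2.57], [-1.31, 4.45], [0, 2.66], [-2.55, 2.55]. Speed limits (rad/s): [2.57, 2.57, 3.14, 3.14, 3.14, 3.14].

INTERFACE

Orientations are given as a rotation vector (axis times angle).
In Python, from workcell import bot, imaging gives the robot as it stands.
- The arm moves only by the tool step_arm, never from a script. Its argument "series" is a list of rows, each an object of numbers: "grip": the closure, from -1 (fully open) to 1 (shut); "x", "y", "z": the shift along the tool's x, y, z normalised to -1 to 1, where 1 is 500 mm; "ax", "ay", "az": the turn, a rotation vector about the tool's x, y, z normalised to -1 to 1, where 1 is 30 degrees. A call has 1 to 12 rows; each row is the pose to reach, as a shift and turn from the pose commanded when the call began, along the tool's axes at that moment; what a row does not reach only later rows make up. A row lasts 1/10 s, in which the tool goes at most 50 mm and 8.59 degrees, less where a joint would pass 70% of its speed; a pose out of reach is approached as far as the arm can. A call with a number of a shift or a turn outside -1 to 1 is refused whole. A call with a gripper value outside its range is refused whole. The fingers move at their own pace and stop on an object; "force" is the grip in N (left out, the last holds). Time passes only in rows, so rows that repeat a pose let the fingers close. It gives the time, the measured TCP pose, the force, the opening and the grip force at its end, in the units of the state.
- bot.read_state(): the state, without advancing time (a new reading comes with each control period).
- imaging.read_camera(name): name is "scene" or "top" or "wrist"; returns a dict with "img" (400x640x3 uint8, red, green, blue), "fx", "fy", "cx", "cy" (pixels), "R" (3x3) and "t" (3): a world point X has camera coordinates R X + t. Camera axes: x right, y down, z forward; pixel columns grow to the right and rows downward; lengths in m; the calibration is good to about 2 mm. The wrist camera is an equidistant fisheye: a pixel r from the principal point sees the ray r / f radians off the axis. A picture is of the moment at which its call begins. There is no depth.
- bot.finish_job(): hands the job in; it is judged then, once.
The state is a dict: "time": time; "q": joint angles; "joint_vel": joint speeds; "joint_torque": joint torques, N m; "tool_pos": TCP position; "tcp_rot": TCP orientation; "wrist_force": force on the tool from outside, world axes, zero at the start; "torque": the same for the moment, N m; "width": opening from 0.0 (shut) to 1.0 (fully open); "grip_force": force on a finger pad.
Only numpy, scipy, OpenCV 4.12 (cv2) and the standard library are available. Lean on these libraries where they do the work, as an engineer would, in place of code of your own. Each camera call takes 0.05 s, during which the arm holds its last target. There are 200 camera calls.

TASK

Make up two kits from the things out on the counter: put the egg cup and the shorter of the two steel shakers in the round aluminium pie plate, and the wind-up timer, the round cutter and the square cutter in the square glass dish. Each thing must stand upright, flat on its dish's floor, without touching the others in the kit; set things down rather than dropping them, and leave the taller shaker, the jam jar and the spoon where they are.

Things in the scene. Friction and masses are not known exactly. Their poses are not given: they have to be found in the camera images.
- egg_cup_c (a point): White ceramic egg cup, 66 mm tall, loose: foot 42 mm across, narrow stem 20 mm across about 14 mm up, open cup 48 mm across with straight upright sides from 40 mm up to the rim (best gripped there). Site at its centre, half-way up; z is up. Round about z.
- short_shaker_c (a point): The shorter of two steel shakers: upright cylinder 42 mm across, 62 mm tall with a domed top (straight sides up to 44 mm), loose. Site at its centre, half-way up; z is up. Round about z.
- timer_c (a point): Steel wind-up timer: round drum 54 mm across and 36 mm high with a dark face and a raised grip bar (42 x 11 mm, 14 mm high, along its x) across the top, 50 mm tall in all; loose, 0.1 to 0.17 kg. The bar does not turn on the drum. Grip the drum. Site at its centre, half-way up; z is up.
- round_cutter_c (a point): Round steel pastry cutter: a ring 56 mm outside, 50 mm inside, 45 mm tall, open top and bottom, loose, standing on its edge circle with its axis upright. Site at its centre, half-way up; z is up.
- square_cutter_c (a point): Square steel pastry cutter: a square frame 52 x 52 mm outside, walls 3 mm thick, 45 mm tall, open top and bottom, loose. x and y are square to its flat walls. Site at its centre, half-way up; z is up.
- pie_plate: Round aluminium pie plate on a slotted chrome rack shelf 50 mm high (210 mm square); does not move. Origin at the centre of its underside (50 mm above the counter), z up. Inside floor 3 mm above the origin, flat over a circle about 144 mm across; sides slope out to a rim about 208 mm across, 29 mm above the origin.
- glass_dish: Square clear glass baking dish on a slotted chrome rack shelf 50 mm high (210 mm square); does not move. Origin at the centre of its underside (50 mm above the counter), z up, x and y square to its walls. 190 x 190 mm outside, walls 6 mm thick, 178 x 178 mm inside; inside floor 6 mm above the origin, rim 45 mm above it; a lug 90 mm long sticks out 12 mm near the rim at +x and at -x.
- tall_shaker_c (a point): The taller of two steel shakers: cylinder 48 mm across, 110 mm tall, domed top, loose. To be left alone. Site at its centre, half-way up; z is up.
- jam_jar_c (a point): Amber glass jam jar with a steel cap and paper label, 60 mm across, 85 mm tall, loose. To be left alone. Site at its centre, half-way up; z is up.
- spoon: Black silicone spoon, 250 mm long, lying on the counter beyond the other things, along its own x. To be left alone.

How it is judged:
By the outcome, as a careful person would: the job done as asked, in the order asked, and still so for the second after the job is handed in, with the robot touching nothing.
It also fails if it takes over 136 s, if anything falls off the work surface, if the arm or the gripper's body presses on something with over 40 N, if the wrist force passes 120 N, or if a joint passes its speed limit or range.

## Working session

There is one attempt and no reset: what is moved stays moved. The work goes in short steps, Python scripts to look and compute and a tool call to move; the robot and the scene stay as the last step left them, time stands still between calls to the robot, and variables do not carry over. Pictures are saved under pics/ and viewed, at most 14 in all, crops included, and the job is handed in when it is done.

Besides the shell and the picture viewer there is one more tool, called after "Request:" as name([rows], argument=value, ...), one row to a line, values as JSON. step_arm: Moves the arm, as the interface text tells. Scaled input: -1 to 1 covers 500 mm each way for a shift and 30 degrees each way for a turn. Its arguments: {"type":"object","properties":{"series":{"type":"array","items":{"type":"object","properties":{"grip":{"type":"number"},"x":{"type":"number","minimum":-1,"maximum":1},"y":{"type":"number","minimum":-1,"maximum":1},"z":{"type":"number","minimum":-1,"maximum":1},"ax":{"type":"number","minimum":-1,"maximum":1},"ay":{"type":"number","minimum":-1,"maximum":1},"az":{"type":"number","minimum":-1,"maximum":1}}}},"force":{"type":"number"}},"required":["series"]}

```bash
mkdir -p pics; ls
python3 - <<'E'
from workcell import bot, imaging
import cv2
for n in ["scene","top","wrist"]:
    c=imaging.read_camera(n); cv2.imwrite(f"pics/{n}0.png",c["img"][:,:,::-1])
    print(n,c["fx"],c["fy"],c["cx"],c["cy"],c["R"],c["t"])
s=bot.read_state();print(s)
E
```

```text
pics
scene 369.5214157848896 369.5214157848896 313.11085383634367 202.90146643734892 [[ 0.82809011  0.56051134 -0.00968536]
 [ 0.45285861 -0.67902964 -0.577787  ]
 [-0.33043281  0.47407361 -0.81613012]] [-0.50897786 -0.25231944  1.19843473]
top 391.83800518836404 391.83800518836404 326.3992853044409 204.30903092328091 [[-0.01077891 -0.99977295 -0.01838099]
 [-0.99288032  0.01288173 -0.11841759]
 [ 0.11862748  0.01697371 -0.99279374]] [0.02195277 0.61036632 1.01830145]
wrist 309.70691628693146 309.70691628693146 320.010800587977 196.3982668986024 [[ 0.31184967  0.95013012 -0.00159152]
 [ 0.91291887 -0.29917124  0.27762512]
 [ 0.26330386 -0.08803023 -0.96068817]] [-0.67466129 -0.03587775  0.37836888]
{'time': 0.15, 'q': array([ 1.21806545e+00,  2.64599796e-01,  1.60511116e+00,  3.78304916e-05,
        1.27371972e+00, -3.68965767e-02]), 'joint_vel': array([-0.0015718 , -0.00299306, -0.00463251,  0.00076758, -0.00184802,
       -0.00047544]), 'joint_torque': array([ 9.08113452e-04, -5.15906847e+01, -3.67958951e+01, -1.72109012e-04,
        7.97068351e-03,  2.61241917e-05]), 'tool_pos': array([0.20941979, 0.64099754, 0.19670736]), 'tcp_rot': array([-4.94007428e-01, -3.10211133e+00,  2.82119207e-03]), 'wrist_force': array([ 0.24616586, -0.53231238,  0.00222994]), 'torque': array([ 0.02198338, -0.00496194,  0.04307824]), 'grip_force': 0.0, 'width': 0.9934989626108585}
```

View pics/top0.png

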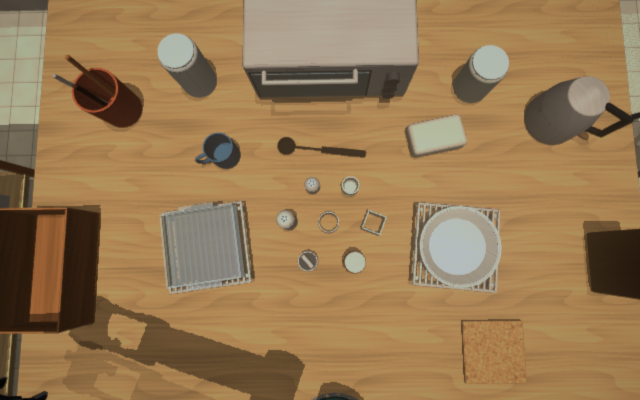

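View pics/scene0.png

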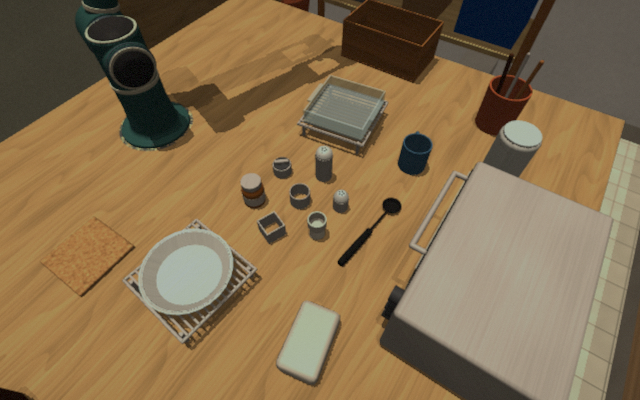

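The top view shows the short shaker (312,186), egg cup (350,186), tall shaker (286,220), round cutter (329,222), square cutter (373,223), timer (308,261), jar (355,262), glass dish (205,246) and pie plate (460,247). The scene view confirms which is which. Next I'll zoom in on the cluster and both dishes.

Run:
```python
import cv2
a=cv2.imread("pics/top0.png"); b=cv2.imread("pics/scene0.png")
A=cv2.resize(a[165:285,265:400],None,fx=4.4,fy=4.4,interpolation=cv2.INTER_CUBIC)
cv2.imwrite("pics/ta.png",A)
l=cv2.resize(a[190:300,150:260],(400,400),interpolation=cv2.INTER_CUBIC);r=cv2.resize(a[190:300,405:515],(400,400),interpolation=cv2.INTER_CUBIC)
cv2.imwrite("pics/tb.png",cv2.hconcat([l,r]))
cv2.imwrite("pics/sa.png",cv2.resize(b[135:250,230:365],None,fx=5,fy=5,interpolation=cv2.INTER_CUBIC))
```

```text
(no output)
```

View pics/ta.png

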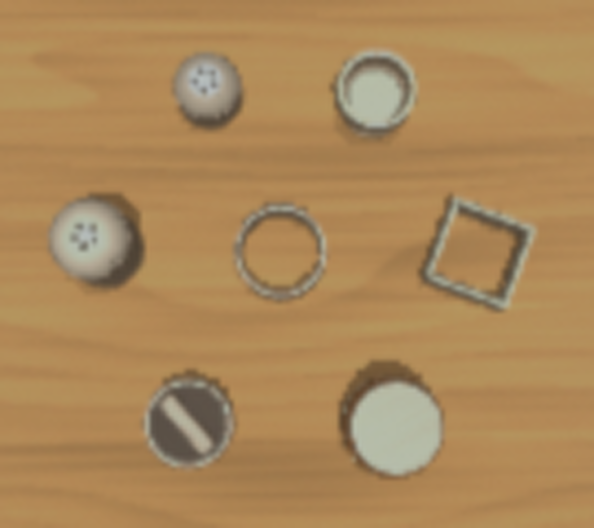

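View pics/tb.png

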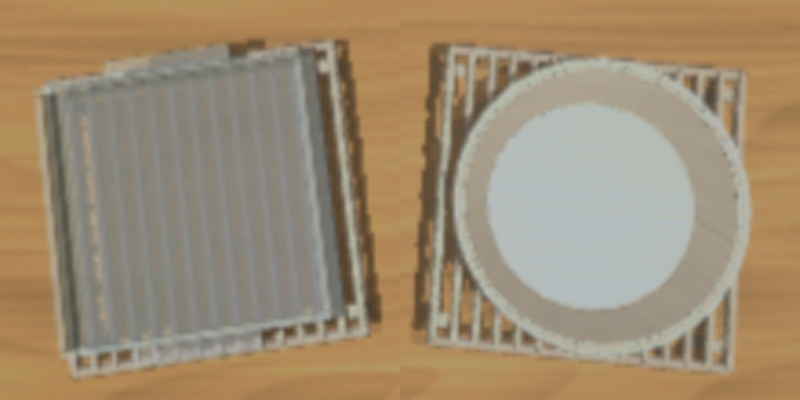

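View pics/sa.png

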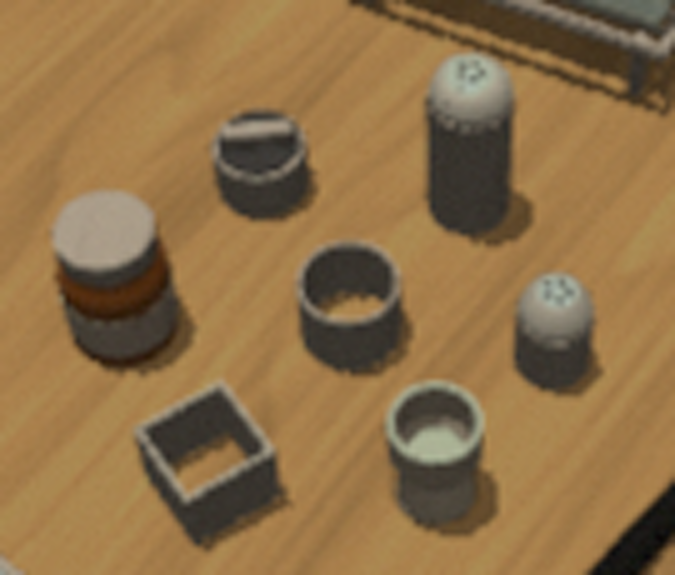

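The crop shows rim centres at: shaker (208,88), egg cup (375,92), round cutter (281,252), timer (189,422) and jar (396,428). The square cutter's corners are (455,198), (534,230), (505,307) and (425,275). The dish rim corners are around (40,92), (312,48), (340,318) and (70,352), and the plate floor circle is centred at about (590,206). I'll cast these onto planes at the right heights and check the sizes.

```bash
cat > h.py <<'E'
import numpy as np
from workcell import bot, imaging
from scipy.spatial.transform import Rotation as Ro
def ray(c,px,z):
    d=np.array([(px[0]-c["cx"])/c["fx"],(px[1]-c["cy"])/c["fy"],1.]); R=np.array(c["R"]);t=np.array(c["t"])
    o=-R.T@t; d=R.T@d; return o+d*(z-o[2])/d[2]
def proj(c,X):
    p=np.array(c["R"])@X+c["t"]; return p[:2]/p[2]*[c["fx"],c["fy"]]+[c["cx"],c["cy"]]
def shift(X,yaw=None):
    "tool-frame row (x,y,z,az) from here to TCP point X, tool down, tool y at world yaw (deg, mod 180)"
    s=bot.read_state(); R=Ro.from_rotvec(s["tcp_rot"]).as_matrix()
    r=R.T@(np.array(X)-s["tool_pos"])/.5
    y=np.degrees(np.arctan2(R[1,1],R[0,1]))
    az=None if yaw is None else -((yaw-y+90)%180-90)/30
    return r.round(4),az,y
E
python3 - <<'E'
from h import *
import cv2
c=imaging.read_camera("top"); sc=imaging.read_camera("scene")
A=lambda p:((p[0]+.5)/4.4+264.5,(p[1]+.5)/4.4+164.5)
B=lambda p:((p[0]%400+.5)/3.636+(149.5 if p[0]<400 else 404.5),(p[1]+.5)/3.636+189.5)
S=lambda p:((p[0]+.5)/5+229.5,(p[1]+.5)/5+134.5)
it=dict(short=((208,88),34,.045,(555,312)),egg=((375,92),40,.066,(435,422)),tall=((90,240),42,.09,0),rc=((281,252),46,.045,(350,285)),timer=((189,422),44,.036,(261,147)),jar=((396,428),47,.085,(106,232)))
for k,(p,r,z,s) in it.items():
    X=ray(c,A(p),z);E=ray(c,A((p[0]+r,p[1])),z)
    print(k,X.round(4),"diam",2*np.linalg.norm(X-E).round(4), "scene",ray(sc,S(s),z).round(4) if s else "")
P=[ray(c,A(p),.045) for p in((455,198),(534,230),(505,307),(425,275))]
print("sq",np.mean(P,0),[np.linalg.norm(P[i]-P[i-1]).round(4) for i in range(4)],[np.degrees(np.arctan2(*(P[i]-P[i-1])[1::-1])).round(1) for i in range(4)])
print("sq scene",np.mean([ray(sc,S(p),.045) for p in((140,437),(220,386),(274,455),(186,498))],0))
a,b=[ray(c,A(p),.05) for p in((168,400),(208,447))];print("bar",np.degrees(np.arctan2(*(b-a)[1::-1])),np.linalg.norm(b-a))
# dish rim & rack
P=[ray(c,B(p),.095) for p in((40,92),(312,48),(340,318),(70,352))]
print("dish rim",np.round(P,3)[:,:2].tolist(),np.mean(P,0),[np.linalg.norm(P[i]-P[i-1]).round(4) for i in range(4)],[np.degrees(np.arctan2(*(P[i]-P[i-1])[1::-1])).round(1) for i in range(4)])
X=ray(c,B((590,206)),.053);print("plate floor",X,2*np.linalg.norm(ray(c,B((694,206)),.053)-X))
X=ray(c,B((601,204)),.079);print("plate rim",X,2*np.linalg.norm(ray(c,B((748,204)),.079)-X))
E
```

```text
short [0.6634 0.053  0.045 ] diam 0.0416 scene [0.6643 0.056  0.045 ]
egg [ 0.656  -0.0479  0.066 ] diam 0.0478 scene [ 0.6577 -0.0472  0.066 ]
tall [0.5675 0.1195 0.09  ] diam 0.0488 scene 
rc [0.5625 0.0095 0.045 ] diam 0.0556 scene [0.5646 0.0108 0.045 ]
timer [0.4613 0.0662 0.036 ] diam 0.053 scene [0.4616 0.0682 0.036 ]
jar [ 0.4578 -0.0556  0.085 ] diam 0.0538 scene [ 0.459  -0.0548  0.085 ]
sq [ 0.56080683 -0.11012777  0.045     ] [np.float64(0.0501), np.float64(0.0511), np.float64(0.0497), np.float64(0.0514)] [np.float64(-22.4), np.float64(-113.0), np.float64(157.9), np.float64(67.4)]
sq scene [ 0.56157242 -0.11038712  0.045     ]
bar -139.7043361544424 0.036572826805502785
dish rim [[0.582, 0.437], [0.61, 0.246], [0.423, 0.223], [0.402, 0.409]] [0.50439489 0.32900525 0.095     ] [np.float64(0.1818), np.float64(0.1934), np.float64(0.1884), np.float64(0.1871)] [np.float64(8.8), np.float64(-81.5), np.float64(-173.2), np.float64(96.5)]
plate floor [ 0.49427564 -0.32372047  0.053     ] 0.1476704278918207
plate rim [ 0.495355   -0.32332631  0.079     ] 0.20332572244969427
```

Sizes and both views agree to 1–3 mm. All the picks can use about the same tool yaw: 7.6°, square to the dish, and −22.4° for the square cutter. First I'll work out the move to the egg cup.

Run:
```python
from h import *
print(shift([.657,-.0475,.198],7.6))
```

```text
(array([-1.2786e+00, -1.0313e+00, -6.0000e-04]), np.float64(2.143441368553666), np.float64(71.90324105660997))
```

Request:
step_arm([
  {"x": -0.64,"y": -0.516,"az": 1,"grip": -1},
  {"x": -0.64,"y": -0.516,"az": 1,"grip": -1},
  {"x": -0.64,"y": -0.516,"az": 1,"grip": -1},
  {"x": -0.64,"y": -0.516,"az": 1,"grip": -1},
  {"x": -0.64,"y": -0.516,"az": 1,"grip": -1},
  {"x": -0.64,"y": -0.516,"az": 1,"grip": -1},
  {"x": -0.64,"y": -0.516,"az": 1,"grip": -1},
  {"x": -0.64,"y": -0.516,"az": 1,"grip": -1},
  {"x": -0.64,"y": -0.516,"az": 1,"grip": -1},
  {"x": -0.64,"y": -0.516,"az": 1,"grip": -1},
  {"x": -0.64,"y": -0.516,"az": 1,"grip": -1},
], force=25)

```text
validation failed for argument at $.se...
```

Run:
```python
from h import *
print(shift([.657,-.0475,.198],7.6),bot.read_state()["tool_pos"])
import cv2; cv2.imwrite("pics/w1.png",imaging.read_camera("wrist")["img"][:,:,::-1])
```

```text
(array([-1.2786e+00, -1.0313e+00, -6.0000e-04]), np.float64(2.143441368553666), np.float64(71.90324105660997)) [0.20950875 0.6412405  0.19712637]
```

View pics/w1.png

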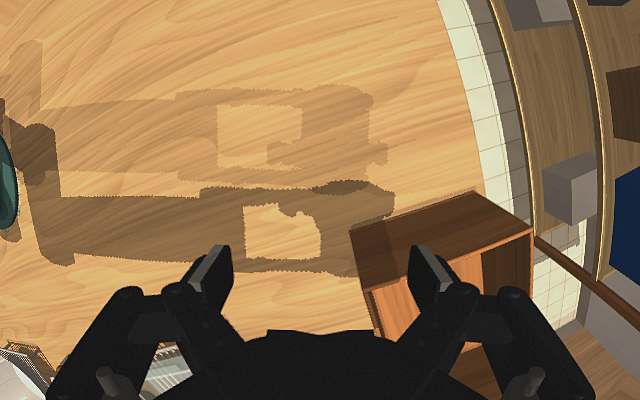

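The move was refused and the arm is still at the start. The wrist view shows only the open fingers over bare counter. I'll retry with a single full row.

Request:
step_arm([
  {"x": -0.64,"y": -0.516,"z": 0.0,"ax": 0.0,"ay": 0.0,"az": 1.0,"grip": -1.0},
], force=25)

```text
time: 0.4
tool_pos: [0.2347, 0.6029, 0.1972]
tcp_rot: [-0.722, -3.056, -0.003]
wrist_force: [0.4, -0.6, 0.3]
width: 1.0
grip_force: 0.0
```

Run:
```python
from h import *
print(shift([.657,-.0475,.198],7.6))
```

```text
(array([-1.3376, -0.7849, -0.0055]), np.float64(1.8601026378271035), np.float64(63.403079134813105))
```

Request:
step_arm([
  {"x": -0.67,"y": -0.39,"z": 0.0,"ax": 0.0,"ay": 0.0,"az": 0.93,"grip": -0.9},
  {"x": -0.67,"y": -0.39,"z": 0.0,"ax": 0.0,"ay": 0.0,"az": 0.93,"grip": -0.9},
  {"x": -0.67,"y": -0.39,"z": 0.0,"ax": 0.0,"ay": 0.0,"az": 0.93,"grip": -0.9},
  {"x": -0.67,"y": -0.39,"z": 0.0,"ax": 0.0,"ay": 0.0,"az": 0.93,"grip": -0.9},
  {"x": -0.67,"y": -0.39,"z": 0.0,"ax": 0.0,"ay": 0.0,"az": 0.93,"grip": -0.9},
  {"x": -0.67,"y": -0.39,"z": 0.0,"ax": 0.0,"ay": 0.0,"az": 0.93,"grip": -0.9},
  {"x": -0.67,"y": -0.39,"z": 0.0,"ax": 0.0,"ay": 0.0,"az": 0.93,"grip": -0.9},
  {"x": -0.67,"y": -0.39,"z": 0.0,"ax": 0.0,"ay": 0.0,"az": 0.93,"grip": -0.9},
])

```text
time: 1.2
tool_pos: [0.4498, 0.2725, 0.1981]
tcp_rot: [1.442, 2.79, 0.0]
wrist_force: [0.2, 1.3, -0.6]
width: 0.954
grip_force: 0.0
```

Run:
```python
from h import *
print(shift([.657,-.0475,.198],7.6),bot.read_state()["width"])
```

```text
(array([-7.618e-01, -3.220e-02,  7.000e-04]), np.float64(0.9248475786590781), np.float64(35.345427359772344)) 0.9543784815614368
```

Request:
step_arm([
  {"x": -0.762,"y": -0.032,"az": 0.925,"grip": -0.9},
  {"x": -0.762,"y": -0.032,"az": 0.925,"grip": -0.9},
  {"x": -0.762,"y": -0.032,"az": 0.925,"grip": -0.9},
  {"x": -0.762,"y": -0.032,"az": 0.925,"grip": -0.9},
  {"x": -0.762,"y": -0.032,"az": 0.925,"grip": -0.9},
  {"x": -0.762,"y": -0.032,"az": 0.925,"grip": -0.9},
  {"x": -0.762,"y": -0.032,"az": 0.925,"grip": -0.9},
  {"x": -0.762,"y": -0.032,"az": 0.925,"grip": -0.9},
  {"x": -0.762,"y": -0.032,"az": 0.925,"grip": -0.9},
  {"x": -0.762,"y": -0.032,"az": 0.925,"grip": -0.9},
])

```text
validation failed for argument at $.se...
```

```bash
cat >> h.py <<'E'
def fish(c,X):
    p=np.array(c["R"])@np.array(X)+c["t"]; n=np.hypot(p[0],p[1]); th=np.arctan2(n,p[2])
    return p[:2]/n*th*c["fx"]+[c["cx"],c["cy"]]
def unfish(c,px,z):
    v=(np.array(px,float)-[c["cx"],c["cy"]])/c["fx"]; th=np.hypot(*v); d=np.r_[v/th*np.sin(th),np.cos(th)]
    R=np.array(c["R"]); o=-R.T@c["t"]; d=R.T@d; return o+d*(z-o[2])/d[2]
E
python3 - <<'E'
from h import *
import cv2
print(shift([.657,-.0475,.198],7.6),bot.read_state()["tool_pos"])
c=imaging.read_camera("wrist"); I=c["img"][:,:,::-1].copy(); cv2.imwrite("pics/w2raw.png",I)
for X,r,z in [((.657,-.0475),.024,.066),((.664,.054),.021,.044),((.5635,.010),.028,.045),((.4615,.067),.027,.036)]:
    pts=[fish(c,[X[0]+r*np.cos(a),X[1]+r*np.sin(a),z]) for a in np.linspace(0,6.28,24)]
    for p in pts: cv2.circle(I,tuple(int(v) for v in p),1,(0,0,255),-1)
cv2.imwrite("pics/w2.png",I)
E
```

```text
(array([-7.618e-01, -3.220e-02,  7.000e-04]), np.float64(0.9248475786590781), np.float64(35.345427359772344)) [0.44978974 0.27248528 0.19807657]
```

View pics/w2.png

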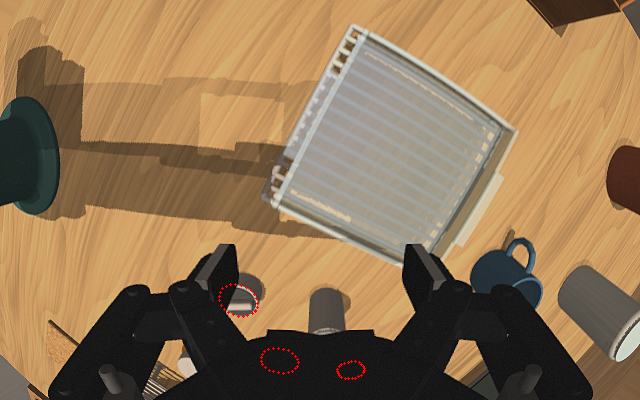

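The fields are all required. This view does show the dish, with rim corners near (357,28), (517,130), (430,267) and (272,203). I'll cast those as a check while the arm goes on to the egg cup.

Run:
```python
from h import *
c=imaging.read_camera("wrist")
P=[unfish(c,p,.095) for p in((357,28),(517,130),(430,267),(272,203))]
print(np.round(P,4).tolist(),np.mean(P,0),[np.linalg.norm(P[i]-P[i-1]).round(4) for i in range(4)],[np.degrees(np.arctan2(*(P[i]-P[i-1])[1::-1])).round(1) for i in range(4)])
```

```text
[[0.3966, 0.407, 0.095], [0.5848, 0.436, 0.095], [0.6017, 0.2638, 0.095], [0.426, 0.2288, 0.095]] [0.50227342 0.3338957  0.095     ] [np.float64(0.1806), np.float64(0.1904), np.float64(0.173), np.float64(0.1792)] [np.float64(99.4), np.float64(8.8), np.float64(-84.4), np.float64(-168.7)]
```

Request:
step_arm([
  {"x": -0.762,"y": -0.032,"z": 0.0,"ax": 0.0,"ay": 0.0,"az": 0.925,"grip": -0.9},
  {"x": -0.762,"y": -0.032,"z": 0.0,"ax": 0.0,"ay": 0.0,"az": 0.925,"grip": -0.9},
  {"x": -0.762,"y": -0.032,"z": 0.0,"ax": 0.0,"ay": 0.0,"az": 0.925,"grip": -0.9},
  {"x": -0.762,"y": -0.032,"z": 0.0,"ax": 0.0,"ay": 0.0,"az": 0.925,"grip": -0.9},
  {"x": -0.762,"y": -0.032,"z": 0.0,"ax": 0.0,"ay": 0.0,"az": 0.925,"grip": -0.9},
  {"x": -0.762,"y": -0.032,"z": 0.0,"ax": 0.0,"ay": 0.0,"az": 0.925,"grip": -0.9},
  {"x": -0.762,"y": -0.032,"z": 0.0,"ax": 0.0,"ay": 0.0,"az": 0.925,"grip": -0.9},
  {"x": -0.762,"y": -0.032,"z": 0.0,"ax": 0.0,"ay": 0.0,"az": 0.925,"grip": -0.9},
  {"x": -0.762,"y": -0.032,"z": 0.0,"ax": 0.0,"ay": 0.0,"az": 0.925,"grip": -0.9},
  {"x": -0.762,"y": -0.032,"z": 0.0,"ax": 0.0,"ay": 0.0,"az": 0.925,"grip": -0.9},
])

```text
time: 2.3
tool_pos: [0.6562, -0.0444, 0.1972]
tcp_rot: [-2.068, -2.363, 0.0]
wrist_force: [-0.0, 0.8, 0.9]
width: 0.952
grip_force: 0.0
```

Run:
```python
from h import *
print(shift([.657,-.0475,.030],7.6),bot.read_state()["tool_pos"])
```

```text
(array([-0.0068,  0.0011,  0.3344]), np.float64(2.8109855515860243e-05), np.float64(7.600843295665481)) [ 0.65620406 -0.04437918  0.19718779]
```

Request:
step_arm([
  {"x": -0.007,"y": 0.001,"z": 0.2,"ax": 0.0,"ay": 0.0,"az": 0.0,"grip": -0.7},
  {"x": -0.007,"y": 0.001,"z": 0.2,"ax": 0.0,"ay": 0.0,"az": 0.0,"grip": -0.7},
  {"x": -0.007,"y": 0.001,"z": 0.28,"ax": 0.0,"ay": 0.0,"az": 0.0,"grip": -0.7},
  {"x": -0.007,"y": 0.001,"z": 0.334,"ax": 0.0,"ay": 0.0,"az": 0.0,"grip": -0.7},
  {"x": -0.007,"y": 0.001,"z": 0.334,"ax": 0.0,"ay": 0.0,"az": 0.0,"grip": -0.7},
  {"x": -0.007,"y": 0.001,"z": 0.334,"ax": 0.0,"ay": 0.0,"az": 0.0,"grip": -0.7},
])

```text
time: 2.9
tool_pos: [0.6568, -0.0465, 0.031]
tcp_rot: [-2.065, -2.366, 0.0]
wrist_force: [0.1, 0.3, 1.2]
width: 0.844
grip_force: 0.0
```

Request:
step_arm([
  {"x": 0.0,"y": 0.0,"z": 0.0,"ax": 0.0,"ay": 0.0,"az": 0.0,"grip": 0.2},
  {"x": 0.0,"y": 0.0,"z": 0.0,"ax": 0.0,"ay": 0.0,"az": 0.0,"grip": 0.2},
  {"x": 0.0,"y": 0.0,"z": 0.0,"ax": 0.0,"ay": 0.0,"az": 0.0,"grip": 0.2},
  {"x": 0.0,"y": 0.0,"z": 0.0,"ax": 0.0,"ay": 0.0,"az": 0.0,"grip": 0.2},
  {"x": 0.0,"y": 0.0,"z": 0.0,"ax": 0.0,"ay": 0.0,"az": 0.0,"grip": 0.2},
  {"x": 0.0,"y": 0.0,"z": 0.0,"ax": 0.0,"ay": 0.0,"az": 0.0,"grip": 0.2},
])

```text
time: 3.5
tool_pos: [0.6581, -0.0483, 0.0319]
tcp_rot: [2.067, 2.364, 0.002]
wrist_force: [-1.0, 0.2, 5.6]
width: 0.4
grip_force: 2.6
```

Run:
```python
from h import *
import cv2
s=bot.read_state();print(s["tool_pos"],s["width"]*85,s["grip_force"])
I=imaging.read_camera("scene")["img"][:,:,::-1]
cv2.imwrite("pics/s1.png",cv2.resize(I[120:260,230:400],None,fx=4,fy=4))
```

```text
[ 0.6580894  -0.04832974  0.03191037] 33.96141762719433 2.5615506524236764
```

View pics/s1.png

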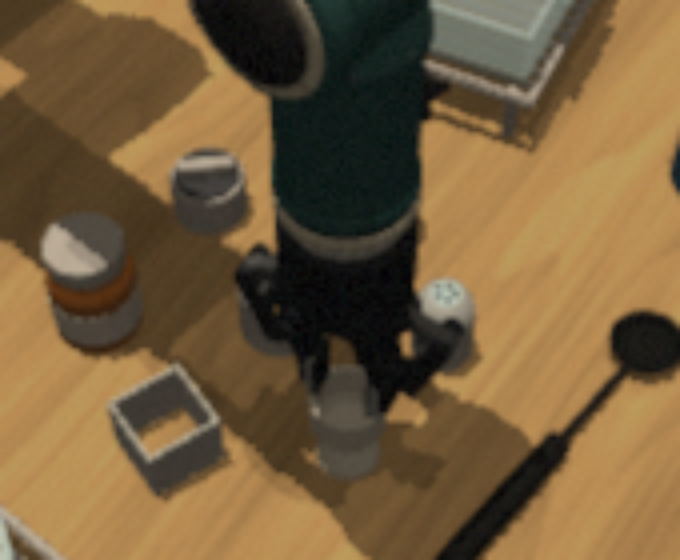

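The fingers straddle the cup near (345,420) with light contact, so the width reading may not be linear in mm. I'll close further at the set force.

Request:
step_arm([
  {"x": 0.0,"y": 0.0,"z": 0.0,"ax": 0.0,"ay": 0.0,"az": 0.0,"grip": 1.0},
  {"x": 0.0,"y": 0.0,"z": 0.0,"ax": 0.0,"ay": 0.0,"az": 0.0,"grip": 1.0},
  {"x": 0.0,"y": 0.0,"z": 0.0,"ax": 0.0,"ay": 0.0,"az": 0.0,"grip": 1.0},
  {"x": 0.0,"y": 0.0,"z": 0.0,"ax": 0.0,"ay": 0.0,"az": 0.0,"grip": 1.0},
], force=25)

```text
time: 3.95
tool_pos: [0.6607, -0.0494, 0.0401]
tcp_rot: [2.064, 2.36, 0.005]
wrist_force: [-11.7, -0.2, 37.4]
width: 0.001
grip_force: 17.6
```

The fingers are fully shut and pressing down with 37 N, so something is wrong. I'll look before moving.

Run:
```python
from h import *
import cv2
s=bot.read_state();print(s["tool_pos"],s["width"],s["wrist_force"])
I=imaging.read_camera("scene")["img"][:,:,::-1]
W=imaging.read_camera("wrist")["img"][:,:,::-1]
cv2.imwrite("pics/s2.png",cv2.hconcat([cv2.resize(I[170:270,270:370],(400,400)),cv2.resize(W[200:400,220:420],(400,400))]))
```

```text
[ 0.66072519 -0.04942775  0.0401394 ] 0.0011574807097622442 [-11.66429526  -0.21223343  37.39330256]
```

View pics/s2.png

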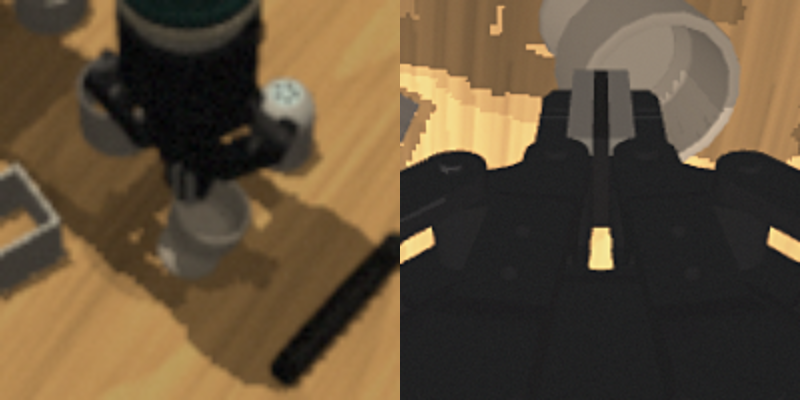

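Run:
```python
from h import *
sc=imaging.read_camera("scene"); w=imaging.read_camera("wrist")
T=np.array([.6607,-.0494,.0401])
for n,X in [("tcp",T),("grasp",T+[0,0,.019]),("body",T+[0,0,.073])]:
    p=proj(sc,X);q=fish(w,X); print(n,p.round(1),"s2 crop",((p-[270,170])*4).round(),"wrist",q.round(1),"s2",(400+(q[0]-220)*2).round(),((q[1]-200)*2).round())
for z in(.03,.04,.05,.06): print("s1 tips",z,ray(sc,(309.5,217),z).round(4),ray(sc,(323,222),z).round(4))
```

```text
tcp [317.1 225.8] s2 crop [189. 223.] wrist [317.2 227.7] s2 594.0 55.0
grasp [317.1 221.7] s2 crop [189. 207.] wrist [317.2 240.5] s2 594.0 81.0
body [317.1 209.3] s2 crop [188. 157.] wrist [317.3 296. ] s2 595.0 192.0
s1 tips 0.03 [ 0.6261 -0.033   0.03  ] [ 0.6633 -0.0264  0.03  ]
s1 tips 0.04 [ 0.6299 -0.0383  0.04  ] [ 0.6667 -0.0318  0.04  ]
s1 tips 0.05 [ 0.6338 -0.0436  0.05  ] [ 0.6701 -0.0372  0.05  ]
s1 tips 0.06 [ 0.6376 -0.0489  0.06  ] [ 0.6734 -0.0425  0.06  ]
```

The fingers closed beside the cup and tilted it. I'll back off straight up, still shut, then measure again.

Request:
step_arm([
  {"x": 0.0,"y": 0.0,"z": -0.02,"ax": 0.0,"ay": 0.0,"az": 0.0,"grip": 1.0},
  {"x": 0.0,"y": 0.0,"z": -0.05,"ax": 0.0,"ay": 0.0,"az": 0.0,"grip": 1.0},
  {"x": 0.0,"y": 0.0,"z": -0.09,"ax": 0.0,"ay": 0.0,"az": 0.0,"grip": 1.0},
  {"x": 0.0,"y": 0.0,"z": -0.17,"ax": 0.0,"ay": 0.0,"az": 0.0,"grip": 1.0},
  {"x": 0.2,"y": 0.0,"z": -0.34,"ax": 0.0,"ay": 0.0,"az": 0.0,"grip": -0.9},
  {"x": 0.3,"y": -0.6,"z": -0.34,"ax": 0.0,"ay": 0.0,"az": 0.0,"grip": -0.9},
  {"x": 0.3,"y": -0.6,"z": -0.34,"ax": 0.0,"ay": 0.0,"az": 0.0,"grip": -0.9},
  {"x": 0.3,"y": -0.6,"z": -0.34,"ax": 0.0,"ay": 0.0,"az": 0.0,"grip": -0.9},
  {"x": 0.3,"y": -0.6,"z": -0.34,"ax": 0.0,"ay": 0.0,"az": 0.0,"grip": -0.9},
  {"x": 0.3,"y": -0.6,"z": -0.34,"ax": 0.0,"ay": 0.0,"az": 0.0,"grip": -0.9},
  {"x": 0.3,"y": -0.6,"z": -0.34,"ax": 0.0,"ay": 0.0,"az": 0.0,"grip": -0.9},
  {"x": 0.3,"y": -0.6,"z": -0.34,"ax": 0.0,"ay": 0.0,"az": 0.0,"grip": -0.9},
])

```text
time: 5.35
tool_pos: [0.3364, 0.0609, 0.2004]
tcp_rot: [-2.067, -2.364, 0.001]
wrist_force: [0.4, 0.1, 0.3]
width: 0.947
grip_force: 0.0
```

Run:
```python
from h import *
import cv2
t=imaging.read_camera("top")["img"][:,:,::-1]; s=imaging.read_camera("scene")["img"][:,:,::-1]
cv2.imwrite("pics/t3.png",t);cv2.imwrite("pics/s3.png",s)
w=cv2.imread("pics/w2raw.png")
k=dict(interpolation=cv2.INTER_CUBIC)
a=cv2.resize(t[165:245,325:400],(400,427),**k);b=cv2.resize(s[170:270,270:364],(400,427),**k)
cv2.imwrite("pics/m3.png",cv2.hconcat([a,b]))
```

```text
(no output)
```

View pics/m3.png

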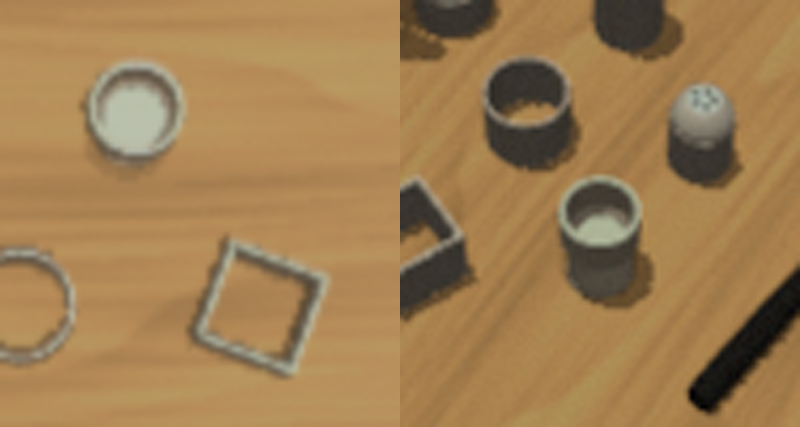

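The cup is upright again at almost its old place, with its rim at (136,110) in the left crop. Before retrying I need to know why the pads missed, so I'll check the tool and object projections in the top and wrist views.

Run:
```python
from h import *
import cv2
c=imaging.read_camera("top"); w=imaging.read_camera("wrist"); s=bot.read_state(); T=np.array(s["tool_pos"])
print("egg top",ray(c,(136/5.333+324.6,110/5.333+164.6),.066), "scene",ray(imaging.read_camera("scene"),((599-400)/4.255+269.6,212/4.27+169.6),.066))
I=c["img"][:,:,::-1].copy(); W=w["img"][:,:,::-1].copy()
R=Ro.from_rotvec(s["tcp_rot"]).as_matrix()
p=proj(c,T);print(p)
for X,r,z in [((.657,-.0475),.024,.066),((.664,.054),.021,.044),((.5635,.010),.028,.045),((.4615,.067),.027,.036),((.561,-.11),.026,.045),((.458,-.055),.03,.0)]:
    for a in np.linspace(0,6.28,24):
        q=fish(w,[X[0]+r*np.cos(a),X[1]+r*np.sin(a),z]); cv2.circle(W,tuple(int(round(v)) for v in q),1,(0,0,255),-1)
f=4; C=cv2.resize(I[240:340,250:350],None,fx=f,fy=f,interpolation=cv2.INTER_CUBIC)
for X in (T,T+R[:,1]*.04,T-R[:,1]*.04):
    q=(proj(c,X)-[250,240]+.5)*f; cv2.circle(C,tuple(int(v) for v in q),3,(0,0,255),-1)
cv2.imwrite("pics/m4.png",cv2.vconcat([cv2.resize(W[0:340,150:490],(500,500)),cv2.copyMakeBorder(C,0,0,0,100,0)[:,:500]])[:,:] if 0 else cv2.hconcat([cv2.resize(W[100:340,180:420],(400,400),interpolation=cv2.INTER_CUBIC),C]))
```

```text
egg top [ 0.6567548  -0.04864685  0.066     ] scene [ 0.65760294 -0.04810554  0.066     ]
[305.47798374 318.02961635]
```

View pics/m4.png

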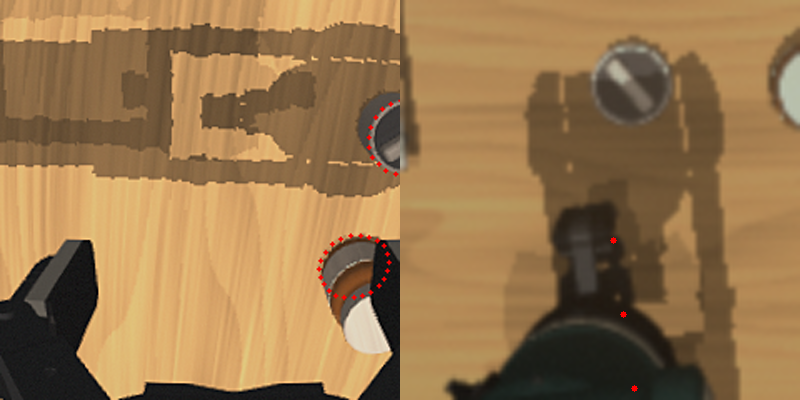

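In the top view the forward pad sits about 7 px (10–15 mm) off its predicted spot, while the objects agree in all views. So the reported TCP may not match the real fingers. I'll shut the fingers out in the open and triangulate the tip.

Request:
step_arm([
  {"x": 0.68,"y": 0.0,"z": 0.1,"ax": 0.0,"ay": 0.0,"az": 0.0,"grip": 1.0},
  {"x": 0.68,"y": 0.0,"z": 0.1,"ax": 0.0,"ay": 0.0,"az": 0.0,"grip": 1.0},
  {"x": 0.68,"y": 0.0,"z": 0.1,"ax": 0.0,"ay": 0.0,"az": 0.0,"grip": 1.0},
  {"x": 0.68,"y": 0.0,"z": 0.1,"ax": 0.0,"ay": 0.0,"az": 0.0,"grip": 1.0},
  {"x": 0.68,"y": 0.0,"z": 0.1,"ax": 0.0,"ay": 0.0,"az": 0.0,"grip": 1.0},
  {"x": 0.68,"y": 0.0,"z": 0.1,"ax": 0.0,"ay": 0.0,"az": 0.0,"grip": 1.0},
  {"x": 0.68,"y": 0.0,"z": 0.1,"ax": 0.0,"ay": 0.0,"az": 0.0,"grip": 1.0},
  {"x": 0.68,"y": 0.0,"z": 0.1,"ax": 0.0,"ay": 0.0,"az": 0.0,"grip": 1.0},
  {"x": 0.68,"y": 0.0,"z": 0.1,"ax": 0.0,"ay": 0.0,"az": 0.0,"grip": 1.0},
])

```text
time: 6.5
tool_pos: [0.2948, 0.3978, 0.1491]
tcp_rot: [2.066, 2.366, -0.006]
wrist_force: [0.5, -0.1, 0.4]
width: 0.0
grip_force: 0.0
```

Run:
```python
from h import *
import cv2
s=bot.read_state();T=np.array(s["tool_pos"]);print(T,s["q"])
out=[]
for n in("top","scene"):
    c=imaging.read_camera(n);p=proj(c,T);o=np.round(p).astype(int)-40
    o=np.clip(o,0,[560,320]); print(n,p,o)
    C=cv2.resize(c["img"][o[1]:o[1]+80,o[0]:o[0]+80,::-1],(400,400),interpolation=cv2.INTER_CUBIC)
    for h in(0,.02): 
        q=(proj(c,T+[0,0,h])-o+.5)*5; cv2.circle(C,tuple(int(v) for v in q),2,(0,0,255),-1)
    out.append(C)
cv2.imwrite("pics/m5.png",cv2.hconcat(out))
```

```text
[0.29477474 0.39776156 0.14913435] [ 8.83100747e-01 -3.93648008e-02  2.03194199e+00 -5.54614433e-04
  1.15266433e+00  7.47992216e-01]
top [162.42319742 335.42302567] [122 295]
scene [299.38775984  52.58280361] [259  13]
```

View pics/m5.png

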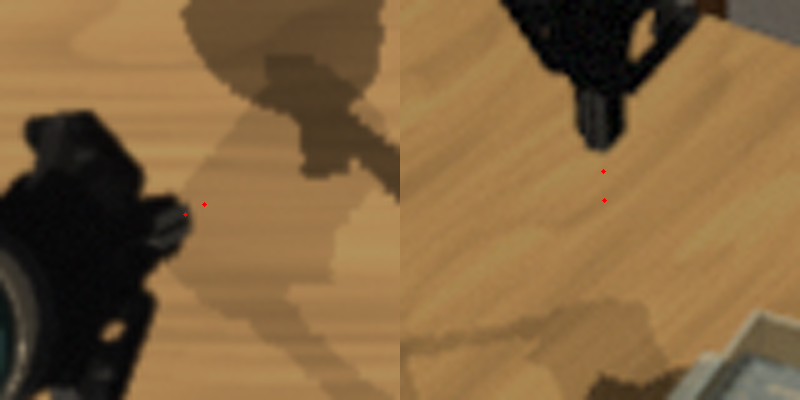

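The real tip shows at (188,222) in the top crop and (602,150) in the scene crop, well off the reported TCP dots (204,204) and (604,200). I'll triangulate it.

```bash
cat >> h.py <<'E'
def tri(c1,p1,c2,p2):
    A=[];b=[]
    for c,p in((c1,p1),(c2,p2)):
        R=np.array(c["R"]);o=-R.T@c["t"];d=R.T@np.array([(p[0]-c["cx"])/c["fx"],(p[1]-c["cy"])/c["fy"],1]);d/=np.linalg.norm(d)
        P=np.eye(3)-np.outer(d,d);A.append(P);b.append(P@o)
    return np.linalg.lstsq(np.vstack(A),np.hstack(b),rcond=None)[0]
E
python3 - <<'E'
from h import *
c,s=imaging.read_camera("top"),imaging.read_camera("scene");w=imaging.read_camera("wrist")
T=np.array(bot.read_state()["tool_pos"])
p1=(122+186/5-.5,295+222/5-.5);p2=(259+202/5-.5,13+148/5-.5)
X=tri(c,p1,s,p2);print(X,X-T,proj(c,X)-p1,proj(s,X)-p2)
print("wrist proj of T, X:",fish(w,T),fish(w,X))
import cv2
g=cv2.cvtColor(w["img"],cv2.COLOR_RGB2GRAY);print(g[200:260:4,316:326:2])
E
```

```text
[0.29707766 0.39061395 0.18852551] [ 0.00172385 -0.00573544  0.03759497] [-0.72250316 -0.78763797] [-0.76254475  0.15431306]
wrist proj of T, X: [318.46828829 227.98070111] [320.10093074 266.41531562]
[[ 78  78  84  84 117]
 [ 77  76  72 160 146]
 [150 149 155 179 148]
 [164 176 176 172 172]
 [165 178 178 171 170]
 [169 178 176 168 169]
 [172 179 176 172 168]
 [177 179 172 173 169]
 [181 179 174 172 168]
 [ 65  15  10  12  62]
 [ 73  23  23  22  71]
 [ 72  24  21  24  71]
 [ 73  18  23  19  72]
 [ 72  24  22  16  72]
 [ 57  20  21  24  59]]
```

Triangulated, the real tip is about 38 mm above the reported TCP, which explains why the fingers closed over the rim. A gentle touch on the bare counter here will settle it.

Request:
step_arm([
  {"x": 0.0,"y": 0.0,"z": 0.1,"ax": 0.0,"ay": 0.0,"az": 0.0,"grip": 1.0},
  {"x": 0.0,"y": 0.0,"z": 0.2,"ax": 0.0,"ay": 0.0,"az": 0.0,"grip": 1.0},
  {"x": 0.0,"y": 0.0,"z": 0.25,"ax": 0.0,"ay": 0.0,"az": 0.0,"grip": 1.0},
  {"x": 0.0,"y": 0.0,"z": 0.27,"ax": 0.0,"ay": 0.0,"az": 0.0,"grip": 1.0},
  {"x": 0.0,"y": 0.0,"z": 0.275,"ax": 0.0,"ay": 0.0,"az": 0.0,"grip": 1.0},
  {"x": 0.0,"y": 0.0,"z": 0.28,"ax": 0.0,"ay": 0.0,"az": 0.0,"grip": 1.0},
  {"x": 0.0,"y": 0.0,"z": 0.28,"ax": 0.0,"ay": 0.0,"az": 0.0,"grip": 1.0},
])

```text
time: 7.45
tool_pos: [0.2959, 0.3987, 0.0125]
tcp_rot: [-2.068, -2.365, -0.005]
wrist_force: [-0.1, -0.2, 1.1]
width: -0.002
grip_force: 0.0
```

Run:
```python
from h import *
import cv2
s=bot.read_state();T=np.array(s["tool_pos"]);print(T,s["q"],s["wrist_force"])
out=[]
for n in("top","scene"):
    c=imaging.read_camera(n);p=proj(c,T);o=np.round(p).astype(int)-40
    o=np.clip(o,0,[560,320]); print(n,p,o)
    C=cv2.resize(c["img"][o[1]:o[1]+80,o[0]:o[0]+80,::-1],(400,400),interpolation=cv2.INTER_CUBIC)
    for h in(0,.02): 
        q=(proj(c,T+[0,0,h])-o+.5)*5; cv2.circle(C,tuple(int(v) for v in q),2,(0,0,255),-1)
    out.append(C)
cv2.imwrite("pics/m6.png",cv2.hconcat(out))
```

```text
[0.29593801 0.39867694 0.01252211] [ 8.82091307e-01  1.22919031e-01  2.14878052e+00 -3.60081043e-05
  8.66512005e-01  7.48710665e-01] [-0.06836435 -0.19827014  1.14714893]
top [184.26568299 324.05391846] [144 284]
scene [301.39271105  88.45763175] [261  48]
```

View pics/m6.png

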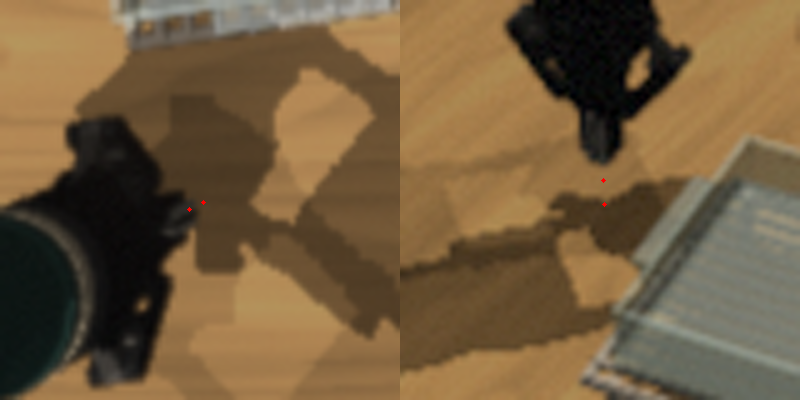

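The shadow and the scene view again put the tip about 36 mm above the reported TCP: (602,160) against dot (604,204). I'll keep easing down until contact.

Request:
step_arm([
  {"x": 0.0,"y": 0.0,"z": 0.02,"ax": 0.0,"ay": 0.0,"az": 0.0,"grip": 1.0},
  {"x": 0.0,"y": 0.0,"z": 0.03,"ax": 0.0,"ay": 0.0,"az": 0.0,"grip": 1.0},
  {"x": 0.0,"y": 0.0,"z": 0.04,"ax": 0.0,"ay": 0.0,"az": 0.0,"grip": 1.0},
  {"x": 0.0,"y": 0.0,"z": 0.05,"ax": 0.0,"ay": 0.0,"az": 0.0,"grip": 1.0},
  {"x": 0.0,"y": 0.0,"z": 0.05,"ax": 0.0,"ay": 0.0,"az": 0.0,"grip": 1.0},
])

```text
time: 8.05
tool_pos: [0.294, 0.3966, -0.0154]
tcp_rot: [2.068, 2.365, -0.003]
wrist_force: [-0.0, 0.1, -0.0]
width: -0.002
grip_force: 0.0
```

Request:
step_arm([
  {"x": 0.0,"y": 0.0,"z": 0.006,"ax": 0.0,"ay": 0.0,"az": 0.0,"grip": 1.0},
  {"x": 0.0,"y": 0.0,"z": 0.01,"ax": 0.0,"ay": 0.0,"az": 0.0,"grip": 1.0},
  {"x": 0.0,"y": 0.0,"z": 0.01,"ax": 0.0,"ay": 0.0,"az": 0.0,"grip": 1.0},
])

```text
time: 8.35
tool_pos: [0.2945, 0.3973, -0.0195]
tcp_rot: [2.068, 2.365, -0.001]
wrist_force: [0.3, 0.6, -0.1]
width: 0.0
grip_force: 0.0
```

Reported z is −19.5 mm with no contact, so the readout is biased in z. I'll keep going in small steps.

Request:
step_arm([
  {"x": 0.0,"y": 0.0,"z": 0.006,"ax": 0.0,"ay": 0.0,"az": 0.0,"grip": 1.0},
  {"x": 0.0,"y": 0.0,"z": 0.012,"ax": 0.0,"ay": 0.0,"az": 0.0,"grip": 1.0},
  {"x": 0.0,"y": 0.0,"z": 0.012,"ax": 0.0,"ay": 0.0,"az": 0.0,"grip": 1.0},
])

```text
time: 8.65
tool_pos: [0.2943, 0.3971, -0.0257]
tcp_rot: [2.068, 2.365, -0.001]
wrist_force: [1.3, -0.5, -0.4]
width: 0.002
grip_force: 0.0
```

Request:
step_arm([
  {"x": 0.0,"y": 0.0,"z": 0.005,"ax": 0.0,"ay": 0.0,"az": 0.0,"grip": 1.0},
  {"x": 0.0,"y": 0.0,"z": 0.008,"ax": 0.0,"ay": 0.0,"az": 0.0,"grip": 1.0},
  {"x": 0.0,"y": 0.0,"z": 0.008,"ax": 0.0,"ay": 0.0,"az": 0.0,"grip": 1.0},
])

```text
time: 8.95
tool_pos: [0.2945, 0.3972, -0.0295]
tcp_rot: [2.068, 2.365, -0.001]
wrist_force: [-0.8, -0.2, 1.1]
width: -0.002
grip_force: 0.0
```

Request:
step_arm([
  {"x": 0.0,"y": 0.0,"z": 0.004,"ax": 0.0,"ay": 0.0,"az": 0.0,"grip": 1.0},
  {"x": 0.0,"y": 0.0,"z": 0.006,"ax": 0.0,"ay": 0.0,"az": 0.0,"grip": 1.0},
  {"x": 0.0,"y": 0.0,"z": 0.006,"ax": 0.0,"ay": 0.0,"az": 0.0,"grip": 1.0},
])

```text
time: 9.25
tool_pos: [0.2946, 0.3973, -0.0324]
tcp_rot: [2.068, 2.365, -0.001]
wrist_force: [-0.2, -0.3, -0.2]
width: 0.005
grip_force: 0.0
```

Request:
step_arm([
  {"x": 0.0,"y": 0.0,"z": 0.004,"ax": 0.0,"ay": 0.0,"az": 0.0,"grip": 1.0},
  {"x": 0.0,"y": 0.0,"z": 0.006,"ax": 0.0,"ay": 0.0,"az": 0.0,"grip": 1.0},
  {"x": 0.0,"y": 0.0,"z": 0.006,"ax": 0.0,"ay": 0.0,"az": 0.0,"grip": 1.0},
])

```text
time: 9.55
tool_pos: [0.2949, 0.3977, -0.0335]
tcp_rot: [2.068, 2.365, -0.001]
wrist_force: [-3.5, -3.9, 15.6]
width: 0.003
grip_force: 7.6
```

Contact comes at a reported −33 mm, so real z = reported + 33 mm. I'll fold that into the helper and check xy from the previous picture at the corrected height.

```bash
sed -i 's/-s\["tool_pos"\])\/.5/-s["tool_pos"]-B)\/.5/; s/^def shift/B=np.array([0,0,.033])\ndef shift/' h.py
python3 - <<'E'
from h import *
c,s=imaging.read_camera("top"),imaging.read_camera("scene")
print("scene",ray(s,(261+202/5-.5,48+158/5-.5),.0455),"top",ray(c,(144+190/5-.5,284+212/5-.5),.0455), "reported .2959 .3987")
E
```

```text
scene [0.29151425 0.40408811 0.0455    ] top [0.29717889 0.39336535 0.0455    ] reported .2959 .3987
```

Request:
step_arm([
  {"x": 0.0,"y": 0.0,"z": -0.1,"ax": 0.0,"ay": 0.0,"az": 0.0,"grip": 1.0},
  {"x": 0.0,"y": 0.0,"z": -0.2,"ax": 0.0,"ay": 0.0,"az": 0.0,"grip": 0.5},
  {"x": 0.0,"y": 0.0,"z": -0.3,"ax": 0.0,"ay": 0.0,"az": 0.0,"grip": -0.6},
  {"x": 0.0,"y": 0.0,"z": -0.36,"ax": 0.0,"ay": 0.0,"az": 0.0,"grip": -0.6},
  {"x": 0.0,"y": 0.0,"z": -0.36,"ax": 0.0,"ay": 0.0,"az": 0.0,"grip": -0.6},
])

```text
time: 10.15
tool_pos: [0.2976, 0.4011, 0.1511]
tcp_rot: [-2.068, -2.365, -0.018]
wrist_force: [0.7, 0.1, 0.1]
width: 0.682
grip_force: 0.0
```

Run:
```python
from h import *
print(shift([.657,-.048,.18],7.6),shift([.5,.1,.18],7.6),bot.read_state()["tool_pos"])
```

```text
(array([-0.986 ,  0.5925,  0.0054]), np.float64(0.002016733480601829), np.float64(7.66050200441806)) (array([-0.6508,  0.3208,  0.0058]), np.float64(0.002016733480601829), np.float64(7.66050200441806)) [0.2976119  0.40106043 0.15110934]
```

The xy average matches the reported values, so only z is off. On to the egg cup at the corrected height.

Request:
step_arm([
  {"x": -0.986,"y": 0.592,"z": 0.0,"ax": 0.0,"ay": 0.0,"az": 0.0,"grip": -0.6},
  {"x": -0.986,"y": 0.592,"z": 0.0,"ax": 0.0,"ay": 0.0,"az": 0.0,"grip": -0.6},
  {"x": -0.986,"y": 0.592,"z": 0.0,"ax": 0.0,"ay": 0.0,"az": 0.0,"grip": -0.6},
  {"x": -0.986,"y": 0.592,"z": 0.0,"ax": 0.0,"ay": 0.0,"az": 0.0,"grip": -0.6},
  {"x": -0.986,"y": 0.592,"z": 0.0,"ax": 0.0,"ay": 0.0,"az": 0.0,"grip": -0.6},
  {"x": -0.986,"y": 0.592,"z": 0.0,"ax": 0.0,"ay": 0.0,"az": 0.0,"grip": -0.6},
  {"x": -0.986,"y": 0.592,"z": 0.0,"ax": 0.0,"ay": 0.0,"az": 0.0,"grip": -0.6},
  {"x": -0.986,"y": 0.592,"z": 0.0,"ax": 0.0,"ay": 0.0,"az": 0.0,"grip": -0.6},
  {"x": -0.986,"y": 0.592,"z": 0.0,"ax": 0.0,"ay": 0.0,"az": 0.0,"grip": -0.6},
  {"x": -0.986,"y": 0.592,"z": 0.0,"ax": 0.0,"ay": 0.0,"az": 0.0,"grip": -0.6},
  {"x": -0.986,"y": 0.592,"z": 0.0,"ax": 0.0,"ay": 0.0,"az": 0.0,"grip": -0.6},
  {"x": -0.986,"y": 0.592,"z": 0.0,"ax": 0.0,"ay": 0.0,"az": 0.0,"grip": -0.6},
])

```text
time: 11.35
tool_pos: [0.6551, -0.0553, 0.1429]
tcp_rot: [-2.071, -2.362, 0.002]
wrist_force: [-0.0, 1.1, -0.1]
width: 0.803
grip_force: 0.0
```

Request:
step_arm([
  {"x": 0.0,"y": 0.0,"z": 0.0,"ax": 0.0,"ay": 0.0,"az": 0.0,"grip": -0.7},
  {"x": 0.0,"y": 0.0,"z": 0.0,"ax": 0.0,"ay": 0.0,"az": 0.0,"grip": -0.7},
  {"x": 0.0,"y": 0.0,"z": 0.0,"ax": 0.0,"ay": 0.0,"az": 0.0,"grip": -0.7},
])

```text
time: 11.65
tool_pos: [0.6524, -0.0507, 0.1436]
tcp_rot: [-2.066, -2.364, 0.002]
wrist_force: [0.0, -0.2, -0.4]
width: 0.853
grip_force: 0.0
```

Run:
```python
from h import *
print(shift([.657,-.048,.03],7.6),bot.read_state()["tool_pos"])
```

```text
(array([0.0038, 0.0104, 0.2932]), np.float64(0.00327698239860202), np.float64(7.6983094719580665)) [ 0.65241996 -0.05067011  0.1436187 ]
```

Request:
step_arm([
  {"x": 0.004,"y": 0.01,"z": 0.1,"ax": 0.0,"ay": 0.0,"az": 0.0,"grip": -0.7},
  {"x": 0.004,"y": 0.01,"z": 0.18,"ax": 0.0,"ay": 0.0,"az": 0.0,"grip": -0.7},
  {"x": 0.004,"y": 0.01,"z": 0.24,"ax": 0.0,"ay": 0.0,"az": 0.0,"grip": -0.7},
  {"x": 0.004,"y": 0.01,"z": 0.28,"ax": 0.0,"ay": 0.0,"az": 0.0,"grip": -0.7},
  {"x": 0.004,"y": 0.01,"z": 0.293,"ax": 0.0,"ay": 0.0,"az": 0.0,"grip": -0.7},
  {"x": 0.004,"y": 0.01,"z": 0.293,"ax": 0.0,"ay": 0.0,"az": 0.0,"grip": -0.7},
  {"x": 0.004,"y": 0.01,"z": 0.293,"ax": 0.0,"ay": 0.0,"az": 0.0,"grip": -0.7},
])

```text
time: 12.35
tool_pos: [0.6594, -0.0485, -0.0002]
tcp_rot: [2.066, 2.364, 0.002]
wrist_force: [0.5, -0.3, -0.6]
width: 0.851
grip_force: 0.0
```

Request:
step_arm([
  {"x": 0.0,"y": 0.0,"z": 0.0,"ax": 0.0,"ay": 0.0,"az": 0.0,"grip": 0.2},
  {"x": 0.0,"y": 0.0,"z": 0.0,"ax": 0.0,"ay": 0.0,"az": 0.0,"grip": 0.2},
  {"x": 0.0,"y": 0.0,"z": 0.0,"ax": 0.0,"ay": 0.0,"az": 0.0,"grip": 0.2},
  {"x": 0.0,"y": 0.0,"z": 0.0,"ax": 0.0,"ay": 0.0,"az": 0.0,"grip": 0.2},
  {"x": 0.0,"y": 0.0,"z": 0.0,"ax": 0.0,"ay": 0.0,"az": 0.0,"grip": 0.2},
], force=25)

```text
time: 12.85
tool_pos: [0.6598, -0.0493, 0.0004]
tcp_rot: [2.067, 2.363, 0.003]
wrist_force: [-2.1, -0.6, 6.6]
width: 0.539
grip_force: 25.3
```

Gripped: width .539 × 85 ≈ 46 mm at 25 N. Lift.

Request:
step_arm([
  {"x": 0.0,"y": 0.0,"z": -0.04,"ax": 0.0,"ay": 0.0,"az": 0.0,"grip": 0.2},
  {"x": 0.0,"y": 0.0,"z": -0.12,"ax": 0.0,"ay": 0.0,"az": 0.0,"grip": 0.2},
  {"x": 0.0,"y": 0.0,"z": -0.2,"ax": 0.0,"ay": 0.0,"az": 0.0,"grip": 0.2},
  {"x": 0.0,"y": 0.0,"z": -0.26,"ax": 0.0,"ay": 0.0,"az": 0.0,"grip": 0.2},
  {"x": 0.0,"y": 0.0,"z": -0.26,"ax": 0.0,"ay": 0.0,"az": 0.0,"grip": 0.2},
  {"x": 0.0,"y": 0.0,"z": -0.26,"ax": 0.0,"ay": 0.0,"az": 0.0,"grip": 0.2},
])

```text
time: 13.45
tool_pos: [0.659, -0.0492, 0.1292]
tcp_rot: [2.067, 2.363, 0.002]
wrist_force: [-0.5, -1.2, -1.7]
width: 0.54
grip_force: 26.0
```

Run:
```python
from h import *
s=bot.read_state();print(shift([.4995,-.355,.16],7.6),s["tool_pos"],s["wrist_force"],s["grip_force"])
```

```text
(array([-0.5637, -0.3977,  0.0039]), np.float64(0.001807343956958126), np.float64(7.654220318708748)) [ 0.65902177 -0.04918095  0.12923905] [-0.50766217 -1.21458258 -1.66060382] 26.018518894416047
```

Request:
step_arm([
  {"x": -0.04,"y": -0.03,"z": 0.0,"ax": 0.0,"ay": 0.0,"az": 0.0,"grip": 0.2},
  {"x": -0.12,"y": -0.085,"z": 0.0,"ax": 0.0,"ay": 0.0,"az": 0.0,"grip": 0.2},
  {"x": -0.2,"y": -0.141,"z": 0.0,"ax": 0.0,"ay": 0.0,"az": 0.0,"grip": 0.2},
  {"x": -0.28,"y": -0.198,"z": 0.0,"ax": 0.0,"ay": 0.0,"az": 0.0,"grip": 0.2},
  {"x": -0.36,"y": -0.254,"z": 0.0,"ax": 0.0,"ay": 0.0,"az": 0.0,"grip": 0.2},
  {"x": -0.44,"y": -0.31,"z": 0.0,"ax": 0.0,"ay": 0.0,"az": 0.0,"grip": 0.2},
  {"x": -0.51,"y": -0.36,"z": 0.0,"ax": 0.0,"ay": 0.0,"az": 0.0,"grip": 0.2},
  {"x": -0.55,"y": -0.388,"z": 0.0,"ax": 0.0,"ay": 0.0,"az": 0.0,"grip": 0.2},
  {"x": -0.564,"y": -0.398,"z": 0.0,"ax": 0.0,"ay": 0.0,"az": 0.0,"grip": 0.2},
  {"x": -0.564,"y": -0.398,"z": 0.0,"ax": 0.0,"ay": 0.0,"az": 0.0,"grip": 0.2},
  {"x": -0.564,"y": -0.398,"z": 0.0,"ax": 0.0,"ay": 0.0,"az": 0.0,"grip": 0.2},
  {"x": -0.564,"y": -0.398,"z": 0.0,"ax": 0.0,"ay": 0.0,"az": 0.0,"grip": 0.2},
])

```text
time: 14.65
tool_pos: [0.4993, -0.3535, 0.1277]
tcp_rot: [-2.065, -2.366, -0.001]
wrist_force: [-0.7, -0.1, -0.5]
width: 0.537
grip_force: 26.1
```

Run:
```python
from h import *
s=bot.read_state();print(shift([.4995,-.355,.092],7.6),s["tool_pos"],s["wrist_force"],s["grip_force"])
```

```text
(array([-0.0032,  0.    ,  0.1374]), np.float64(0.005112312367096668), np.float64(7.753369371012893)) [ 0.49930542 -0.35347601  0.1276841 ] [-0.6655098  -0.14807779 -0.4845325 ] 26.058608726161765
```

On the counter the reported z was 0.000, so the plate floor should come at 0.053. I'll lower to about 6 mm above that, then feel for contact.

Request:
step_arm([
  {"x": -0.003,"y": 0.0,"z": 0.06,"ax": 0.0,"ay": 0.0,"az": 0.0,"grip": 0.2},
  {"x": -0.003,"y": 0.0,"z": 0.11,"ax": 0.0,"ay": 0.0,"az": 0.0,"grip": 0.2},
  {"x": -0.003,"y": 0.0,"z": 0.13,"ax": 0.0,"ay": 0.0,"az": 0.0,"grip": 0.2},
  {"x": -0.003,"y": 0.0,"z": 0.137,"ax": 0.0,"ay": 0.0,"az": 0.0,"grip": 0.2},
  {"x": -0.003,"y": 0.0,"z": 0.137,"ax": 0.0,"ay": 0.0,"az": 0.0,"grip": 0.2},
  {"x": -0.003,"y": 0.0,"z": 0.137,"ax": 0.0,"ay": 0.0,"az": 0.0,"grip": 0.2},
])

```text
time: 15.25
tool_pos: [0.5002, -0.357, 0.0612]
tcp_rot: [2.066, 2.364, 0.0]
wrist_force: [-0.2, -0.7, -1.5]
width: 0.542
grip_force: 26.1
```

Request:
step_arm([
  {"x": 0.0,"y": 0.0,"z": 0.004,"ax": 0.0,"ay": 0.0,"az": 0.0,"grip": 0.2},
  {"x": 0.0,"y": 0.0,"z": 0.008,"ax": 0.0,"ay": 0.0,"az": 0.0,"grip": 0.2},
  {"x": 0.0,"y": 0.0,"z": 0.01,"ax": 0.0,"ay": 0.0,"az": 0.0,"grip": 0.2},
  {"x": 0.0,"y": 0.0,"z": 0.01,"ax": 0.0,"ay": 0.0,"az": 0.0,"grip": 0.2},
])

```text
time: 15.65
tool_pos: [0.4989, -0.3566, 0.0547]
tcp_rot: [-2.068, -2.365, 0.0]
wrist_force: [0.2, -0.7, -1.2]
width: 0.542
grip_force: 26.1
```

Request:
step_arm([
  {"x": 0.0,"y": 0.0,"z": 0.002,"ax": 0.0,"ay": 0.0,"az": 0.0,"grip": 0.2},
  {"x": 0.0,"y": 0.0,"z": 0.004,"ax": 0.0,"ay": 0.0,"az": 0.0,"grip": 0.2},
  {"x": 0.0,"y": 0.0,"z": 0.004,"ax": 0.0,"ay": 0.0,"az": 0.0,"grip": 0.2},
])

```text
time: 15.95
tool_pos: [0.4991, -0.3569, 0.0535]
tcp_rot: [2.068, 2.365, -0.001]
wrist_force: [-2.2, -0.1, 4.5]
width: 0.542
grip_force: 26.4
```

Contact at 0.0535. Release, then rise.

Request:
step_arm([
  {"x": 0.0,"y": 0.0,"z": 0.0,"ax": 0.0,"ay": 0.0,"az": 0.0,"grip": -0.15},
  {"x": 0.0,"y": 0.0,"z": 0.0,"ax": 0.0,"ay": 0.0,"az": 0.0,"grip": -0.4},
  {"x": 0.0,"y": 0.0,"z": 0.0,"ax": 0.0,"ay": 0.0,"az": 0.0,"grip": -0.6},
  {"x": 0.0,"y": 0.0,"z": 0.0,"ax": 0.0,"ay": 0.0,"az": 0.0,"grip": -0.6},
  {"x": 0.0,"y": 0.0,"z": -0.04,"ax": 0.0,"ay": 0.0,"az": 0.0,"grip": -0.6},
  {"x": 0.0,"y": 0.0,"z": -0.1,"ax": 0.0,"ay": 0.0,"az": 0.0,"grip": -0.6},
  {"x": 0.0,"y": 0.0,"z": -0.18,"ax": 0.0,"ay": 0.0,"az": 0.0,"grip": -0.6},
  {"x": 0.0,"y": 0.0,"z": -0.2,"ax": 0.0,"ay": 0.0,"az": 0.0,"grip": -0.6},
  {"x": 0.0,"y": 0.0,"z": -0.2,"ax": 0.0,"ay": 0.0,"az": 0.0,"grip": -0.6},
])

```text
time: 16.85
tool_pos: [0.5007, -0.3578, 0.1557]
tcp_rot: [2.064, 2.361, 0.001]
wrist_force: [0.2, -0.7, -0.6]
width: 0.796
grip_force: 0.0
```

Run:
```python
from h import *
s=bot.read_state();print(shift([.664,.054,.186],7.6),s["tool_pos"],s["wrist_force"],s["grip_force"])
```

```text
(array([0.7727, 0.4334, 0.004 ]), np.float64(0.0021280834255686426), np.float64(7.663842502767053)) [ 0.50073071 -0.35781105  0.15567924] [ 0.21982952 -0.69361357 -0.60571991] 0.0
```

Request:
step_arm([
  {"x": 0.773,"y": 0.433,"z": 0.0,"ax": 0.0,"ay": 0.0,"az": 0.0,"grip": -0.6},
  {"x": 0.773,"y": 0.433,"z": 0.0,"ax": 0.0,"ay": 0.0,"az": 0.0,"grip": -0.6},
  {"x": 0.773,"y": 0.433,"z": 0.0,"ax": 0.0,"ay": 0.0,"az": 0.0,"grip": -0.6},
  {"x": 0.773,"y": 0.433,"z": 0.0,"ax": 0.0,"ay": 0.0,"az": 0.0,"grip": -0.6},
  {"x": 0.773,"y": 0.433,"z": 0.0,"ax": 0.0,"ay": 0.0,"az": 0.0,"grip": -0.6},
  {"x": 0.773,"y": 0.433,"z": 0.0,"ax": 0.0,"ay": 0.0,"az": 0.0,"grip": -0.6},
  {"x": 0.773,"y": 0.433,"z": 0.0,"ax": 0.0,"ay": 0.0,"az": 0.0,"grip": -0.6},
  {"x": 0.773,"y": 0.433,"z": 0.0,"ax": 0.0,"ay": 0.0,"az": 0.0,"grip": -0.6},
  {"x": 0.773,"y": 0.433,"z": 0.0,"ax": 0.0,"ay": 0.0,"az": 0.0,"grip": -0.6},
  {"x": 0.773,"y": 0.433,"z": 0.0,"ax": 0.0,"ay": 0.0,"az": 0.0,"grip": -0.6},
  {"x": 0.773,"y": 0.433,"z": 0.0,"ax": 0.0,"ay": 0.0,"az": 0.0,"grip": -0.6},
  {"x": 0.773,"y": 0.433,"z": 0.0,"ax": 0.0,"ay": 0.0,"az": 0.0,"grip": -0.6},
])

```text
time: 18.05
tool_pos: [0.6607, 0.0545, 0.1509]
tcp_rot: [-2.067, -2.363, 0.004]
wrist_force: [-0.3, -0.6, -0.8]
width: 0.799
grip_force: 0.0
```

Run:
```python
from h import *
s=bot.read_state();print(shift([.664,.054,.008],7.6),s["tool_pos"],s["wrist_force"],s["grip_force"])
import cv2;w=imaging.read_camera("top");cv2.imwrite("pics/t7.png",w["img"][:,:,::-1])
# egg cup white rim in plate: bright low-saturation vs plate is ambiguous; edge circles
g=cv2.cvtColor(w["img"],cv2.COLOR_RGB2GRAY)[195:300,405:515]
g=cv2.resize(g,None,fx=4,fy=4,interpolation=cv2.INTER_CUBIC)
C=cv2.HoughCircles(g,cv2.HOUGH_GRADIENT,1,20,param1=80,param2=25,minRadius=32,maxRadius=52)
print(None if C is None else [((c[0]+.5)/4+404.5,(c[1]+.5)/4+194.5,c[2]/4,ray(w,((c[0]+.5)/4+404.5,(c[1]+.5)/4+194.5),.119).round(4)) for c in C[0][:4]])
```

```text
(array([-0.0018,  0.0075,  0.3518]), np.float64(0.0014292372208454178), np.float64(7.64287711662536)) [0.66071293 0.05450663 0.15092974] [-0.26355666 -0.5592702  -0.76809398] 0.0
[(np.float32(478.0), np.float32(244.75), np.float32(8.8), array([ 0.4969, -0.3544,  0.119 ]))]
```

Hough finds the egg cup's rim at (0.497, −0.354) at the expected height, so it is standing as planned. Now the short shaker.

Request:
step_arm([
  {"x": -0.002,"y": 0.007,"z": 0.1,"ax": 0.0,"ay": 0.0,"az": 0.0,"grip": -0.6},
  {"x": -0.002,"y": 0.007,"z": 0.2,"ax": 0.0,"ay": 0.0,"az": 0.0,"grip": -0.6},
  {"x": -0.002,"y": 0.007,"z": 0.27,"ax": 0.0,"ay": 0.0,"az": 0.0,"grip": -0.6},
  {"x": -0.002,"y": 0.007,"z": 0.32,"ax": 0.0,"ay": 0.0,"az": 0.0,"grip": -0.6},
  {"x": -0.002,"y": 0.007,"z": 0.345,"ax": 0.0,"ay": 0.0,"az": 0.0,"grip": -0.6},
  {"x": -0.002,"y": 0.007,"z": 0.352,"ax": 0.0,"ay": 0.0,"az": 0.0,"grip": -0.6},
  {"x": -0.002,"y": 0.007,"z": 0.352,"ax": 0.0,"ay": 0.0,"az": 0.0,"grip": -0.6},
  {"x": -0.002,"y": 0.007,"z": 0.352,"ax": 0.0,"ay": 0.0,"az": 0.0,"grip": -0.6},
])

```text
time: 18.9
tool_pos: [0.6675, 0.0546, -0.0211]
tcp_rot: [2.067, 2.362, 0.004]
wrist_force: [-0.7, 0.1, 0.4]
width: 0.797
grip_force: 0.0
```

Request:
step_arm([
  {"x": 0.0,"y": 0.0,"z": 0.0,"ax": 0.0,"ay": 0.0,"az": 0.0,"grip": 0.3},
  {"x": 0.0,"y": 0.0,"z": 0.0,"ax": 0.0,"ay": 0.0,"az": 0.0,"grip": 0.3},
  {"x": 0.0,"y": 0.0,"z": 0.0,"ax": 0.0,"ay": 0.0,"az": 0.0,"grip": 0.3},
  {"x": 0.0,"y": 0.0,"z": 0.0,"ax": 0.0,"ay": 0.0,"az": 0.0,"grip": 0.3},
  {"x": 0.0,"y": 0.0,"z": 0.0,"ax": 0.0,"ay": 0.0,"az": 0.0,"grip": 0.3},
  {"x": 0.0,"y": 0.0,"z": 0.0,"ax": 0.0,"ay": 0.0,"az": 0.0,"grip": 0.3},
], force=30)

```text
time: 19.5
tool_pos: [0.6671, 0.055, -0.0213]
tcp_rot: [2.066, 2.364, 0.003]
wrist_force: [-0.5, -0.3, 6.6]
width: 0.482
grip_force: 30.8
```

Request:
step_arm([
  {"x": 0.0,"y": 0.0,"z": -0.04,"ax": 0.0,"ay": 0.0,"az": 0.0,"grip": 0.3},
  {"x": 0.0,"y": 0.0,"z": -0.12,"ax": 0.0,"ay": 0.0,"az": 0.0,"grip": 0.3},
  {"x": 0.0,"y": 0.0,"z": -0.2,"ax": 0.0,"ay": 0.0,"az": 0.0,"grip": 0.3},
  {"x": 0.0,"y": 0.0,"z": -0.28,"ax": 0.0,"ay": 0.0,"az": 0.0,"grip": 0.3},
  {"x": 0.0,"y": 0.0,"z": -0.32,"ax": 0.0,"ay": 0.0,"az": 0.0,"grip": 0.3},
  {"x": 0.0,"y": 0.0,"z": -0.32,"ax": 0.0,"ay": 0.0,"az": 0.0,"grip": 0.3},
  {"x": 0.0,"y": 0.0,"z": -0.32,"ax": 0.0,"ay": 0.0,"az": 0.0,"grip": 0.3},
])

```text
time: 20.2
tool_pos: [0.6653, 0.0549, 0.1363]
tcp_rot: [-2.068, -2.365, 0.0]
wrist_force: [0.1, -0.4, -0.7]
width: 0.483
grip_force: 30.6
```

Run:
```python
from h import *
s=bot.read_state();print(shift([.491,-.291,.172],7.6),s["tool_pos"],s["wrist_force"],s["grip_force"])
```

```text
(array([-0.6391, -0.4378, -0.0053]), np.float64(0.0023034812735611846), np.float64(7.66910443820683)) [0.66527697 0.05489722 0.13631814] [ 0.08965275 -0.37289367 -0.68886188] 30.609265565872192
```

Request:
step_arm([
  {"x": -0.04,"y": -0.027,"z": 0.0,"ax": 0.0,"ay": 0.0,"az": 0.0,"grip": 0.3},
  {"x": -0.12,"y": -0.082,"z": 0.0,"ax": 0.0,"ay": 0.0,"az": 0.0,"grip": 0.3},
  {"x": -0.2,"y": -0.137,"z": 0.0,"ax": 0.0,"ay": 0.0,"az": 0.0,"grip": 0.3},
  {"x": -0.28,"y": -0.192,"z": 0.0,"ax": 0.0,"ay": 0.0,"az": 0.0,"grip": 0.3},
  {"x": -0.36,"y": -0.247,"z": 0.0,"ax": 0.0,"ay": 0.0,"az": 0.0,"grip": 0.3},
  {"x": -0.44,"y": -0.301,"z": 0.0,"ax": 0.0,"ay": 0.0,"az": 0.0,"grip": 0.3},
  {"x": -0.52,"y": -0.356,"z": 0.0,"ax": 0.0,"ay": 0.0,"az": 0.0,"grip": 0.3},
  {"x": -0.59,"y": -0.404,"z": 0.0,"ax": 0.0,"ay": 0.0,"az": 0.0,"grip": 0.3},
  {"x": -0.63,"y": -0.432,"z": 0.0,"ax": 0.0,"ay": 0.0,"az": 0.0,"grip": 0.3},
  {"x": -0.639,"y": -0.438,"z": 0.0,"ax": 0.0,"ay": 0.0,"az": 0.0,"grip": 0.3},
  {"x": -0.639,"y": -0.438,"z": 0.0,"ax": 0.0,"ay": 0.0,"az": 0.0,"grip": 0.3},
  {"x": -0.639,"y": -0.438,"z": 0.0,"ax": 0.0,"ay": 0.0,"az": 0.0,"grip": 0.3},
])

```text
time: 21.4
tool_pos: [0.4907, -0.2896, 0.1352]
tcp_rot: [-2.066, -2.363, -0.0]
wrist_force: [0.3, 0.1, -1.5]
width: 0.481
grip_force: 30.7
```

Run:
```python
from h import *
s=bot.read_state();print(shift([.491,-.291,.0317+.033+.006],7.6),s["tool_pos"],s["wrist_force"],s["grip_force"])
```

```text
(array([-0.0032,  0.0005,  0.1949]), np.float64(0.00260384949088935), np.float64(7.678115484726673)) [ 0.49074763 -0.28964398  0.13517419] [ 0.28045164  0.06562221 -1.45229032] 30.678314566612244
```

Request:
step_arm([
  {"x": -0.003,"y": 0.0,"z": 0.08,"ax": 0.0,"ay": 0.0,"az": 0.0,"grip": 0.3},
  {"x": -0.003,"y": 0.0,"z": 0.14,"ax": 0.0,"ay": 0.0,"az": 0.0,"grip": 0.3},
  {"x": -0.003,"y": 0.0,"z": 0.18,"ax": 0.0,"ay": 0.0,"az": 0.0,"grip": 0.3},
  {"x": -0.003,"y": 0.0,"z": 0.195,"ax": 0.0,"ay": 0.0,"az": 0.0,"grip": 0.3},
  {"x": -0.003,"y": 0.0,"z": 0.195,"ax": 0.0,"ay": 0.0,"az": 0.0,"grip": 0.3},
  {"x": -0.003,"y": 0.0,"z": 0.195,"ax": 0.0,"ay": 0.0,"az": 0.0,"grip": 0.3},
])

```text
time: 22.0
tool_pos: [0.4925, -0.2923, 0.0402]
tcp_rot: [2.066, 2.365, 0.0]
wrist_force: [0.4, 0.5, 0.4]
width: 0.483
grip_force: 30.7
```

Request:
step_arm([
  {"x": 0.0,"y": 0.0,"z": 0.004,"ax": 0.0,"ay": 0.0,"az": 0.0,"grip": 0.3},
  {"x": 0.0,"y": 0.0,"z": 0.008,"ax": 0.0,"ay": 0.0,"az": 0.0,"grip": 0.3},
  {"x": 0.0,"y": 0.0,"z": 0.01,"ax": 0.0,"ay": 0.0,"az": 0.0,"grip": 0.3},
  {"x": 0.0,"y": 0.0,"z": 0.01,"ax": 0.0,"ay": 0.0,"az": 0.0,"grip": 0.3},
])

```text
time: 22.4
tool_pos: [0.4914, -0.2926, 0.0345]
tcp_rot: [2.068, 2.364, 0.0]
wrist_force: [0.3, 0.1, -1.1]
width: 0.479
grip_force: 30.7
```

Request:
step_arm([
  {"x": 0.0,"y": 0.0,"z": 0.003,"ax": 0.0,"ay": 0.0,"az": 0.0,"grip": 0.3},
  {"x": 0.0,"y": 0.0,"z": 0.006,"ax": 0.0,"ay": 0.0,"az": 0.0,"grip": 0.3},
  {"x": 0.0,"y": 0.0,"z": 0.006,"ax": 0.0,"ay": 0.0,"az": 0.0,"grip": 0.3},
])

```text
time: 22.7
tool_pos: [0.4915, -0.2927, 0.0317]
tcp_rot: [2.068, 2.365, 0.0]
wrist_force: [-1.3, 0.2, 1.9]
width: 0.483
grip_force: 30.7
```

Contact at 0.0317, exactly as predicted. Release and rise.

Request:
step_arm([
  {"x": 0.0,"y": 0.0,"z": 0.001,"ax": 0.0,"ay": 0.0,"az": 0.0,"grip": 0.0},
  {"x": 0.0,"y": 0.0,"z": 0.001,"ax": 0.0,"ay": 0.0,"az": 0.0,"grip": -0.2},
  {"x": 0.0,"y": 0.0,"z": 0.001,"ax": 0.0,"ay": 0.0,"az": 0.0,"grip": -0.3},
  {"x": 0.0,"y": 0.0,"z": 0.001,"ax": 0.0,"ay": 0.0,"az": 0.0,"grip": -0.3},
  {"x": 0.0,"y": 0.0,"z": -0.04,"ax": 0.0,"ay": 0.0,"az": 0.0,"grip": -0.3},
  {"x": 0.0,"y": 0.0,"z": -0.1,"ax": 0.0,"ay": 0.0,"az": 0.0,"grip": -0.3},
  {"x": 0.0,"y": 0.0,"z": -0.18,"ax": 0.0,"ay": 0.0,"az": 0.0,"grip": -0.3},
  {"x": 0.0,"y": 0.0,"z": -0.24,"ax": 0.0,"ay": 0.0,"az": 0.0,"grip": -0.6},
  {"x": 0.0,"y": 0.0,"z": -0.24,"ax": 0.0,"ay": 0.0,"az": 0.0,"grip": -0.7},
  {"x": 0.0,"y": 0.0,"z": -0.24,"ax": 0.0,"ay": 0.0,"az": 0.0,"grip": -0.7},
])

```text
time: 23.7
tool_pos: [0.492, -0.2928, 0.1523]
tcp_rot: [2.067, 2.363, 0.0]
wrist_force: [-0.4, 0.3, -0.7]
width: 0.85
grip_force: 0.0
```

Run:
```python
from h import *
s=bot.read_state();print(shift([.4615,.067,.183],7.6),s["tool_pos"],s["wrist_force"],s["width"])
```

```text
(array([0.7214, 0.0356, 0.0035]), np.float64(0.0021068924922834262), np.float64(7.663206774768495)) [ 0.4919764  -0.29283647  0.15225329] [-0.42244291  0.3441165  -0.70629655] 0.8502134587190225
```

Request:
step_arm([
  {"x": 0.721,"y": 0.036,"z": 0.0,"ax": 0.0,"ay": 0.0,"az": 0.0,"grip": -0.7},
  {"x": 0.721,"y": 0.036,"z": 0.0,"ax": 0.0,"ay": 0.0,"az": 0.0,"grip": -0.7},
  {"x": 0.721,"y": 0.036,"z": 0.0,"ax": 0.0,"ay": 0.0,"az": 0.0,"grip": -0.7},
  {"x": 0.721,"y": 0.036,"z": 0.0,"ax": 0.0,"ay": 0.0,"az": 0.0,"grip": -0.7},
  {"x": 0.721,"y": 0.036,"z": 0.0,"ax": 0.0,"ay": 0.0,"az": 0.0,"grip": -0.7},
  {"x": 0.721,"y": 0.036,"z": 0.0,"ax": 0.0,"ay": 0.0,"az": 0.0,"grip": -0.7},
  {"x": 0.721,"y": 0.036,"z": 0.0,"ax": 0.0,"ay": 0.0,"az": 0.0,"grip": -0.7},
  {"x": 0.721,"y": 0.036,"z": 0.0,"ax": 0.0,"ay": 0.0,"az": 0.0,"grip": -0.7},
  {"x": 0.721,"y": 0.036,"z": 0.0,"ax": 0.0,"ay": 0.0,"az": 0.0,"grip": -0.7},
  {"x": 0.721,"y": 0.036,"z": 0.0,"ax": 0.0,"ay": 0.0,"az": 0.0,"grip": -0.7},
  {"x": 0.721,"y": 0.036,"z": 0.0,"ax": 0.0,"ay": 0.0,"az": 0.0,"grip": -0.7},
  {"x": 0.721,"y": 0.036,"z": 0.0,"ax": 0.0,"ay": 0.0,"az": 0.0,"grip": -0.7},
])

```text
time: 24.9
tool_pos: [0.4613, 0.0657, 0.151]
tcp_rot: [-2.071, -2.362, 0.001]
wrist_force: [-0.4, -1.7, 0.8]
width: 0.849
grip_force: 0.0
```

Run:
```python
from h import *
import cv2
s=bot.read_state();print(shift([.4615,.067,.003],7.6),s["tool_pos"])
w=imaging.read_camera("top")
g=cv2.resize(cv2.cvtColor(w["img"],cv2.COLOR_RGB2GRAY)[195:300,405:515],None,fx=4,fy=4,interpolation=cv2.INTER_CUBIC)
C=cv2.HoughCircles(g,cv2.HOUGH_GRADIENT,1,20,param1=80,param2=22,minRadius=28,maxRadius=52)
print(None if C is None else [(c[2]/4,ray(w,((c[0]+.5)/4+404.5,(c[1]+.5)/4+194.5),.11).round(4)) for c in C[0][:5]])
```

```text
(array([0.0026, 0.001 , 0.3619]), np.float64(-0.0025464139402439894), np.float64(7.523607581792678)) [0.46128192 0.06570557 0.15096925]
[(np.float32(9.525), array([ 0.4982, -0.359 ,  0.11  ])), (np.float32(8.15), array([ 0.4911, -0.278 ,  0.11  ])), (np.float32(10.05), array([ 0.5039, -0.3385,  0.11  ]))]
```

Both items show in the plate. Now the timer.

Request:
step_arm([
  {"x": 0.003,"y": 0.001,"z": 0.1,"ax": 0.0,"ay": 0.0,"az": 0.0,"grip": -0.7},
  {"x": 0.003,"y": 0.001,"z": 0.2,"ax": 0.0,"ay": 0.0,"az": 0.0,"grip": -0.7},
  {"x": 0.003,"y": 0.001,"z": 0.28,"ax": 0.0,"ay": 0.0,"az": 0.0,"grip": -0.7},
  {"x": 0.003,"y": 0.001,"z": 0.33,"ax": 0.0,"ay": 0.0,"az": 0.0,"grip": -0.7},
  {"x": 0.003,"y": 0.001,"z": 0.355,"ax": 0.0,"ay": 0.0,"az": 0.0,"grip": -0.7},
  {"x": 0.003,"y": 0.001,"z": 0.361,"ax": 0.0,"ay": 0.0,"az": 0.0,"grip": -0.7},
  {"x": 0.003,"y": 0.001,"z": 0.361,"ax": 0.0,"ay": 0.0,"az": 0.0,"grip": -0.7},
  {"x": 0.003,"y": 0.001,"z": 0.361,"ax": 0.0,"ay": 0.0,"az": 0.0,"grip": -0.7},
])

```text
time: 25.75
tool_pos: [0.4634, 0.0688, -0.0276]
tcp_rot: [2.067, 2.363, 0.004]
wrist_force: [0.7, -0.3, -0.2]
width: 0.851
grip_force: 0.0
```

Request:
step_arm([
  {"x": 0.0,"y": 0.0,"z": 0.0,"ax": 0.0,"ay": 0.0,"az": 0.0,"grip": 0.1},
  {"x": 0.0,"y": 0.0,"z": 0.0,"ax": 0.0,"ay": 0.0,"az": 0.0,"grip": 0.1},
  {"x": 0.0,"y": 0.0,"z": 0.0,"ax": 0.0,"ay": 0.0,"az": 0.0,"grip": 0.1},
  {"x": 0.0,"y": 0.0,"z": 0.0,"ax": 0.0,"ay": 0.0,"az": 0.0,"grip": 0.1},
  {"x": 0.0,"y": 0.0,"z": 0.0,"ax": 0.0,"ay": 0.0,"az": 0.0,"grip": 0.1},
  {"x": 0.0,"y": 0.0,"z": 0.0,"ax": 0.0,"ay": 0.0,"az": 0.0,"grip": 0.1},
], force=35)

```text
time: 26.35
tool_pos: [0.4629, 0.0689, -0.0275]
tcp_rot: [2.067, 2.364, 0.003]
wrist_force: [-2.0, -1.2, 6.6]
width: 0.623
grip_force: 36.2
```

Request:
step_arm([
  {"x": 0.0,"y": 0.0,"z": -0.04,"ax": 0.0,"ay": 0.0,"az": 0.0,"grip": 0.1},
  {"x": 0.0,"y": 0.0,"z": -0.12,"ax": 0.0,"ay": 0.0,"az": 0.0,"grip": 0.1},
  {"x": 0.0,"y": 0.0,"z": -0.2,"ax": 0.0,"ay": 0.0,"az": 0.0,"grip": 0.1},
  {"x": 0.0,"y": 0.0,"z": -0.28,"ax": 0.0,"ay": 0.0,"az": 0.0,"grip": 0.1},
  {"x": 0.0,"y": 0.0,"z": -0.34,"ax": 0.0,"ay": 0.0,"az": 0.0,"grip": 0.1},
  {"x": 0.0,"y": 0.0,"z": -0.34,"ax": 0.0,"ay": 0.0,"az": 0.0,"grip": 0.1},
  {"x": 0.0,"y": 0.0,"z": -0.34,"ax": 0.0,"ay": 0.0,"az": 0.0,"grip": 0.1},
])

```text
time: 27.05
tool_pos: [0.462, 0.0689, 0.1418]
tcp_rot: [2.067, 2.364, 0.003]
wrist_force: [-0.2, 0.7, -0.8]
width: 0.619
grip_force: 37.5
```

Run:
```python
from h import *
s=bot.read_state();print(shift([.4642,.375,.173],7.6),s["tool_pos"],s["wrist_force"],s["grip_force"])
```

```text
(array([0.6062, 0.086 , 0.0037]), np.float64(0.0023920443970515256), np.float64(7.6717613319115445)) [0.46202799 0.06887448 0.14176963] [-0.17701551  0.71564135 -0.76486108] 37.54494488239288
```

Request:
step_arm([
  {"x": 0.04,"y": 0.006,"z": 0.0,"ax": 0.0,"ay": 0.0,"az": 0.0,"grip": 0.1},
  {"x": 0.12,"y": 0.017,"z": 0.0,"ax": 0.0,"ay": 0.0,"az": 0.0,"grip": 0.1},
  {"x": 0.2,"y": 0.028,"z": 0.0,"ax": 0.0,"ay": 0.0,"az": 0.0,"grip": 0.1},
  {"x": 0.28,"y": 0.04,"z": 0.0,"ax": 0.0,"ay": 0.0,"az": 0.0,"grip": 0.1},
  {"x": 0.36,"y": 0.051,"z": 0.0,"ax": 0.0,"ay": 0.0,"az": 0.0,"grip": 0.1},
  {"x": 0.44,"y": 0.062,"z": 0.0,"ax": 0.0,"ay": 0.0,"az": 0.0,"grip": 0.1},
  {"x": 0.52,"y": 0.074,"z": 0.0,"ax": 0.0,"ay": 0.0,"az": 0.0,"grip": 0.1},
  {"x": 0.58,"y": 0.082,"z": 0.0,"ax": 0.0,"ay": 0.0,"az": 0.0,"grip": 0.1},
  {"x": 0.606,"y": 0.086,"z": 0.0,"ax": 0.0,"ay": 0.0,"az": 0.0,"grip": 0.1},
  {"x": 0.606,"y": 0.086,"z": 0.0,"ax": 0.0,"ay": 0.0,"az": 0.0,"grip": 0.1},
  {"x": 0.606,"y": 0.086,"z": 0.0,"ax": 0.0,"ay": 0.0,"az": 0.0,"grip": 0.1},
  {"x": 0.606,"y": 0.086,"z": 0.0,"ax": 0.0,"ay": 0.0,"az": 0.0,"grip": 0.1},
])

```text
time: 28.25
tool_pos: [0.4634, 0.373, 0.14]
tcp_rot: [2.069, 2.364, -0.003]
wrist_force: [0.1, -0.4, -0.5]
width: 0.623
grip_force: 37.5
```

Run:
```python
from h import *
s=bot.read_state();print(shift([.4642,.375,.0285+.033+.006],7.6),s["tool_pos"],s["wrist_force"],s["grip_force"])
```

```text
(array([0.004 , 0.0025, 0.211 ]), np.float64(-3.795225996109745e-05), np.float64(7.59886143220117)) [0.46335987 0.37303269 0.14002423] [ 0.11480248 -0.41827199 -0.54843701] 37.495309710502625
```

Request:
step_arm([
  {"x": 0.003,"y": 0.002,"z": 0.06,"ax": 0.0,"ay": 0.0,"az": 0.0,"grip": 0.1},
  {"x": 0.003,"y": 0.002,"z": 0.12,"ax": 0.0,"ay": 0.0,"az": 0.0,"grip": 0.1},
  {"x": 0.003,"y": 0.002,"z": 0.16,"ax": 0.0,"ay": 0.0,"az": 0.0,"grip": 0.1},
  {"x": 0.003,"y": 0.002,"z": 0.19,"ax": 0.0,"ay": 0.0,"az": 0.0,"grip": 0.1},
  {"x": 0.003,"y": 0.002,"z": 0.21,"ax": 0.0,"ay": 0.0,"az": 0.0,"grip": 0.1},
  {"x": 0.003,"y": 0.002,"z": 0.21,"ax": 0.0,"ay": 0.0,"az": 0.0,"grip": 0.1},
  {"x": 0.003,"y": 0.002,"z": 0.21,"ax": 0.0,"ay": 0.0,"az": 0.0,"grip": 0.1},
])

```text
time: 28.95
tool_pos: [0.4652, 0.3765, 0.0366]
tcp_rot: [2.068, 2.364, 0.002]
wrist_force: [-0.2, -0.5, -1.0]
width: 0.621
grip_force: 37.5
```

Request:
step_arm([
  {"x": 0.0,"y": 0.0,"z": 0.004,"ax": 0.0,"ay": 0.0,"az": 0.0,"grip": 0.1},
  {"x": 0.0,"y": 0.0,"z": 0.008,"ax": 0.0,"ay": 0.0,"az": 0.0,"grip": 0.1},
  {"x": 0.0,"y": 0.0,"z": 0.01,"ax": 0.0,"ay": 0.0,"az": 0.0,"grip": 0.1},
  {"x": 0.0,"y": 0.0,"z": 0.01,"ax": 0.0,"ay": 0.0,"az": 0.0,"grip": 0.1},
])

```text
time: 29.35
tool_pos: [0.4645, 0.3765, 0.0309]
tcp_rot: [2.068, 2.365, 0.0]
wrist_force: [-0.5, 0.8, -1.0]
width: 0.622
grip_force: 37.5
```

Request:
step_arm([
  {"x": 0.0,"y": 0.0,"z": 0.004,"ax": 0.0,"ay": 0.0,"az": 0.0,"grip": 0.1},
  {"x": 0.0,"y": 0.0,"z": 0.007,"ax": 0.0,"ay": 0.0,"az": 0.0,"grip": 0.1},
  {"x": 0.0,"y": 0.0,"z": 0.007,"ax": 0.0,"ay": 0.0,"az": 0.0,"grip": 0.1},
])

```text
time: 29.65
tool_pos: [0.4647, 0.3766, 0.0285]
tcp_rot: [2.068, 2.365, 0.001]
wrist_force: [-1.7, -1.6, 5.9]
width: 0.623
grip_force: 38.0
```

Request:
step_arm([
  {"x": 0.0,"y": 0.0,"z": 0.0,"ax": 0.0,"ay": 0.0,"az": 0.0,"grip": -0.3},
  {"x": 0.0,"y": 0.0,"z": 0.0,"ax": 0.0,"ay": 0.0,"az": 0.0,"grip": -0.44},
  {"x": 0.0,"y": 0.0,"z": 0.0,"ax": 0.0,"ay": 0.0,"az": 0.0,"grip": -0.44},
  {"x": 0.0,"y": 0.0,"z": -0.04,"ax": 0.0,"ay": 0.0,"az": 0.0,"grip": -0.44},
  {"x": 0.0,"y": 0.0,"z": -0.1,"ax": 0.0,"ay": 0.0,"az": 0.0,"grip": -0.44},
  {"x": 0.0,"y": 0.0,"z": -0.18,"ax": 0.0,"ay": 0.0,"az": 0.0,"grip": -0.44},
  {"x": 0.0,"y": 0.0,"z": -0.24,"ax": 0.0,"ay": 0.0,"az": 0.0,"grip": -0.7},
  {"x": 0.0,"y": 0.0,"z": -0.24,"ax": 0.0,"ay": 0.0,"az": 0.0,"grip": -0.7},
  {"x": 0.0,"y": 0.0,"z": -0.24,"ax": 0.0,"ay": 0.0,"az": 0.0,"grip": -0.7},
])

```text
time: 30.55
tool_pos: [0.465, 0.3768, 0.1482]
tcp_rot: [2.068, 2.365, 0.003]
wrist_force: [-0.7, -0.1, -0.5]
width: 0.847
grip_force: 0.0
```

Run:
```python
from h import *
s=bot.read_state();print(shift([.5635,.010,.186],7.6),s["tool_pos"],s["wrist_force"],s["width"])
```

```text
(array([-0.7533,  0.0974, -0.0102]), np.float64(0.002152354137749531), np.float64(7.664570624132486)) [0.46498958 0.37678407 0.14815341] [-0.67648809 -0.07437097 -0.50950951] 0.8468244007101724
```

Request:
step_arm([
  {"x": -0.753,"y": 0.097,"z": -0.01,"ax": 0.0,"ay": 0.0,"az": 0.0,"grip": -0.7},
  {"x": -0.753,"y": 0.097,"z": -0.01,"ax": 0.0,"ay": 0.0,"az": 0.0,"grip": -0.7},
  {"x": -0.753,"y": 0.097,"z": -0.01,"ax": 0.0,"ay": 0.0,"az": 0.0,"grip": -0.7},
  {"x": -0.753,"y": 0.097,"z": -0.01,"ax": 0.0,"ay": 0.0,"az": 0.0,"grip": -0.7},
  {"x": -0.753,"y": 0.097,"z": -0.01,"ax": 0.0,"ay": 0.0,"az": 0.0,"grip": -0.7},
  {"x": -0.753,"y": 0.097,"z": -0.01,"ax": 0.0,"ay": 0.0,"az": 0.0,"grip": -0.7},
  {"x": -0.753,"y": 0.097,"z": -0.01,"ax": 0.0,"ay": 0.0,"az": 0.0,"grip": -0.7},
  {"x": -0.753,"y": 0.097,"z": -0.01,"ax": 0.0,"ay": 0.0,"az": 0.0,"grip": -0.7},
  {"x": -0.753,"y": 0.097,"z": -0.01,"ax": 0.0,"ay": 0.0,"az": 0.0,"grip": -0.7},
  {"x": -0.753,"y": 0.097,"z": -0.01,"ax": 0.0,"ay": 0.0,"az": 0.0,"grip": -0.7},
  {"x": -0.753,"y": 0.097,"z": -0.01,"ax": 0.0,"ay": 0.0,"az": 0.0,"grip": -0.7},
  {"x": -0.753,"y": 0.097,"z": -0.01,"ax": 0.0,"ay": 0.0,"az": 0.0,"grip": -0.7},
])

```text
time: 31.75
tool_pos: [0.562, 0.0111, 0.1515]
tcp_rot: [-2.065, -2.366, 0.001]
wrist_force: [0.0, -0.1, -0.3]
width: 0.853
grip_force: 0.0
```

Run:
```python
from h import *
s=bot.read_state();print(shift([.5635,.010,.007],7.6),s["tool_pos"])
```

```text
(array([-0.0027,  0.0031,  0.3551]), np.float64(0.005349123258208503), np.float64(7.760473697746249)) [0.56200458 0.01106619 0.15153854]
```

Request:
step_arm([
  {"x": -0.003,"y": 0.003,"z": 0.1,"ax": 0.0,"ay": 0.0,"az": 0.0,"grip": -0.75},
  {"x": -0.003,"y": 0.003,"z": 0.2,"ax": 0.0,"ay": 0.0,"az": 0.0,"grip": -0.75},
  {"x": -0.003,"y": 0.003,"z": 0.28,"ax": 0.0,"ay": 0.0,"az": 0.0,"grip": -0.75},
  {"x": -0.003,"y": 0.003,"z": 0.33,"ax": 0.0,"ay": 0.0,"az": 0.0,"grip": -0.75},
  {"x": -0.003,"y": 0.003,"z": 0.35,"ax": 0.0,"ay": 0.0,"az": 0.0,"grip": -0.75},
  {"x": -0.003,"y": 0.003,"z": 0.355,"ax": 0.0,"ay": 0.0,"az": 0.0,"grip": -0.75},
  {"x": -0.003,"y": 0.003,"z": 0.355,"ax": 0.0,"ay": 0.0,"az": 0.0,"grip": -0.75},
  {"x": -0.003,"y": 0.003,"z": 0.355,"ax": 0.0,"ay": 0.0,"az": 0.0,"grip": -0.75},
])

```text
time: 32.55
tool_pos: [0.5664, 0.0086, -0.0232]
tcp_rot: [2.066, 2.363, 0.004]
wrist_force: [0.2, 0.3, 0.7]
width: 0.875
grip_force: 0.0
```

Request:
step_arm([
  {"x": 0.0,"y": 0.0,"z": 0.0,"ax": 0.0,"ay": 0.0,"az": 0.0,"grip": 0.1},
  {"x": 0.0,"y": 0.0,"z": 0.0,"ax": 0.0,"ay": 0.0,"az": 0.0,"grip": 0.1},
  {"x": 0.0,"y": 0.0,"z": 0.0,"ax": 0.0,"ay": 0.0,"az": 0.0,"grip": 0.1},
  {"x": 0.0,"y": 0.0,"z": 0.0,"ax": 0.0,"ay": 0.0,"az": 0.0,"grip": 0.1},
  {"x": 0.0,"y": 0.0,"z": 0.0,"ax": 0.0,"ay": 0.0,"az": 0.0,"grip": 0.1},
  {"x": 0.0,"y": 0.0,"z": 0.0,"ax": 0.0,"ay": 0.0,"az": 0.0,"grip": 0.1},
], force=30)

```text
time: 33.15
tool_pos: [0.5661, 0.0084, -0.0232]
tcp_rot: [2.067, 2.363, 0.003]
wrist_force: [-0.7, 1.4, 6.8]
width: 0.645
grip_force: 31.6
```

Request:
step_arm([
  {"x": 0.0,"y": 0.0,"z": -0.04,"ax": 0.0,"ay": 0.0,"az": 0.0,"grip": 0.1},
  {"x": 0.0,"y": 0.0,"z": -0.12,"ax": 0.0,"ay": 0.0,"az": 0.0,"grip": 0.1},
  {"x": 0.0,"y": 0.0,"z": -0.2,"ax": 0.0,"ay": 0.0,"az": 0.0,"grip": 0.1},
  {"x": 0.0,"y": 0.0,"z": -0.28,"ax": 0.0,"ay": 0.0,"az": 0.0,"grip": 0.1},
  {"x": 0.0,"y": 0.0,"z": -0.36,"ax": 0.0,"ay": 0.0,"az": 0.0,"grip": 0.1},
  {"x": 0.0,"y": 0.0,"z": -0.36,"ax": 0.0,"ay": 0.0,"az": 0.0,"grip": 0.1},
  {"x": 0.0,"y": 0.0,"z": -0.36,"ax": 0.0,"ay": 0.0,"az": 0.0,"grip": 0.1},
])

```text
time: 33.85
tool_pos: [0.5655, 0.0083, 0.1567]
tcp_rot: [2.066, 2.363, 0.004]
wrist_force: [-0.4, -0.0, -0.9]
width: 0.647
grip_force: 32.2
```

Run:
```python
from h import *
s=bot.read_state();print(shift([.4774,.275,.188],7.6),s["tool_pos"],s["wrist_force"],s["grip_force"])
```

```text
(array([ 0.552 , -0.1037,  0.0027]), np.float64(0.0017790684486788185), np.float64(7.653372053460361)) [0.56553637 0.00834292 0.15669302] [-0.3747659  -0.03679956 -0.90652653] 32.23511589691043
```

Request:
step_arm([
  {"x": 0.04,"y": -0.008,"z": 0.0,"ax": 0.0,"ay": 0.0,"az": 0.0,"grip": 0.1},
  {"x": 0.12,"y": -0.023,"z": 0.0,"ax": 0.0,"ay": 0.0,"az": 0.0,"grip": 0.1},
  {"x": 0.2,"y": -0.038,"z": 0.0,"ax": 0.0,"ay": 0.0,"az": 0.0,"grip": 0.1},
  {"x": 0.28,"y": -0.053,"z": 0.0,"ax": 0.0,"ay": 0.0,"az": 0.0,"grip": 0.1},
  {"x": 0.36,"y": -0.068,"z": 0.0,"ax": 0.0,"ay": 0.0,"az": 0.0,"grip": 0.1},
  {"x": 0.44,"y": -0.083,"z": 0.0,"ax": 0.0,"ay": 0.0,"az": 0.0,"grip": 0.1},
  {"x": 0.51,"y": -0.096,"z": 0.0,"ax": 0.0,"ay": 0.0,"az": 0.0,"grip": 0.1},
  {"x": 0.545,"y": -0.103,"z": 0.0,"ax": 0.0,"ay": 0.0,"az": 0.0,"grip": 0.1},
  {"x": 0.552,"y": -0.104,"z": 0.0,"ax": 0.0,"ay": 0.0,"az": 0.0,"grip": 0.1},
  {"x": 0.552,"y": -0.104,"z": 0.0,"ax": 0.0,"ay": 0.0,"az": 0.0,"grip": 0.1},
  {"x": 0.552,"y": -0.104,"z": 0.0,"ax": 0.0,"ay": 0.0,"az": 0.0,"grip": 0.1},
])

```text
time: 34.95
tool_pos: [0.4758, 0.2738, 0.1537]
tcp_rot: [-2.069, -2.364, 0.003]
wrist_force: [-0.1, -0.6, 0.1]
width: 0.649
grip_force: 32.2
```

Run:
```python
from h import *
s=bot.read_state();print(shift([.4774,.275,.0328+.033+.006],7.6),s["tool_pos"],s["wrist_force"],s["grip_force"])
```

```text
(array([0.0022, 0.0038, 0.2298]), np.float64(0.0009712890955483999), np.float64(7.629138672866455)) [0.47583728 0.27382058 0.15371117] [-0.09627007 -0.59061785  0.12285716] 32.201336212456226
```

Request:
step_arm([
  {"x": 0.001,"y": 0.002,"z": 0.08,"ax": 0.0,"ay": 0.0,"az": 0.0,"grip": 0.1},
  {"x": 0.001,"y": 0.002,"z": 0.14,"ax": 0.0,"ay": 0.0,"az": 0.0,"grip": 0.1},
  {"x": 0.001,"y": 0.002,"z": 0.19,"ax": 0.0,"ay": 0.0,"az": 0.0,"grip": 0.1},
  {"x": 0.001,"y": 0.002,"z": 0.22,"ax": 0.0,"ay": 0.0,"az": 0.0,"grip": 0.1},
  {"x": 0.001,"y": 0.002,"z": 0.23,"ax": 0.0,"ay": 0.0,"az": 0.0,"grip": 0.1},
  {"x": 0.001,"y": 0.002,"z": 0.23,"ax": 0.0,"ay": 0.0,"az": 0.0,"grip": 0.1},
  {"x": 0.001,"y": 0.002,"z": 0.23,"ax": 0.0,"ay": 0.0,"az": 0.0,"grip": 0.1},
])

```text
time: 35.65
tool_pos: [0.4783, 0.276, 0.0411]
tcp_rot: [2.068, 2.364, 0.003]
wrist_force: [-0.1, -1.1, 0.1]
width: 0.646
grip_force: 32.2
```

Request:
step_arm([
  {"x": 0.0,"y": 0.0,"z": 0.004,"ax": 0.0,"ay": 0.0,"az": 0.0,"grip": 0.1},
  {"x": 0.0,"y": 0.0,"z": 0.008,"ax": 0.0,"ay": 0.0,"az": 0.0,"grip": 0.1},
  {"x": 0.0,"y": 0.0,"z": 0.01,"ax": 0.0,"ay": 0.0,"az": 0.0,"grip": 0.1},
  {"x": 0.0,"y": 0.0,"z": 0.01,"ax": 0.0,"ay": 0.0,"az": 0.0,"grip": 0.1},
])

```text
time: 36.05
tool_pos: [0.4769, 0.2757, 0.0349]
tcp_rot: [2.068, 2.365, 0.0]
wrist_force: [-0.6, 0.0, -1.0]
width: 0.647
grip_force: 32.2
```

Request:
step_arm([
  {"x": 0.0,"y": 0.0,"z": 0.004,"ax": 0.0,"ay": 0.0,"az": 0.0,"grip": 0.1},
  {"x": 0.0,"y": 0.0,"z": 0.007,"ax": 0.0,"ay": 0.0,"az": 0.0,"grip": 0.1},
  {"x": 0.0,"y": 0.0,"z": 0.007,"ax": 0.0,"ay": 0.0,"az": 0.0,"grip": 0.1},
])

```text
time: 36.35
tool_pos: [0.4773, 0.2759, 0.0328]
tcp_rot: [2.068, 2.365, 0.0]
wrist_force: [-3.7, -1.1, 9.5]
width: 0.647
grip_force: 32.9
```

Request:
step_arm([
  {"x": 0.0,"y": 0.0,"z": -0.001,"ax": 0.0,"ay": 0.0,"az": 0.0,"grip": -0.35},
  {"x": 0.0,"y": 0.0,"z": -0.001,"ax": 0.0,"ay": 0.0,"az": 0.0,"grip": -0.48},
  {"x": 0.0,"y": 0.0,"z": -0.001,"ax": 0.0,"ay": 0.0,"az": 0.0,"grip": -0.48},
  {"x": 0.0,"y": 0.0,"z": -0.04,"ax": 0.0,"ay": 0.0,"az": 0.0,"grip": -0.48},
  {"x": 0.0,"y": 0.0,"z": -0.1,"ax": 0.0,"ay": 0.0,"az": 0.0,"grip": -0.48},
  {"x": 0.0,"y": 0.0,"z": -0.18,"ax": 0.0,"ay": 0.0,"az": 0.0,"grip": -0.48},
  {"x": 0.0,"y": 0.0,"z": -0.24,"ax": 0.0,"ay": 0.0,"az": 0.0,"grip": -0.7},
  {"x": 0.0,"y": 0.0,"z": -0.24,"ax": 0.0,"ay": 0.0,"az": 0.0,"grip": -0.7},
  {"x": 0.0,"y": 0.0,"z": -0.24,"ax": 0.0,"ay": 0.0,"az": 0.0,"grip": -0.7},
])

```text
time: 37.25
tool_pos: [0.4775, 0.2759, 0.1519]
tcp_rot: [2.068, 2.364, 0.003]
wrist_force: [-0.7, 0.3, 0.7]
width: 0.848
grip_force: 0.0
```

Run:
```python
from h import *
s=bot.read_state();print(shift([.561,-.110,.186],-22.4),s["tool_pos"],s["wrist_force"],s["width"])
```

```text
(array([-0.7872,  0.0625, -0.0025]), np.float64(1.0020931822119412), np.float64(7.662795466358241)) [0.47752828 0.27592431 0.15192069] [-0.67464689  0.2733476   0.74384216] 0.8483930612647073
```

Request:
step_arm([
  {"x": -0.787,"y": 0.062,"z": 0.0,"ax": 0.0,"ay": 0.0,"az": 1.0,"grip": -0.7},
  {"x": -0.787,"y": 0.062,"z": 0.0,"ax": 0.0,"ay": 0.0,"az": 1.0,"grip": -0.7},
  {"x": -0.787,"y": 0.062,"z": 0.0,"ax": 0.0,"ay": 0.0,"az": 1.0,"grip": -0.7},
  {"x": -0.787,"y": 0.062,"z": 0.0,"ax": 0.0,"ay": 0.0,"az": 1.0,"grip": -0.7},
  {"x": -0.787,"y": 0.062,"z": 0.0,"ax": 0.0,"ay": 0.0,"az": 1.0,"grip": -0.7},
  {"x": -0.787,"y": 0.062,"z": 0.0,"ax": 0.0,"ay": 0.0,"az": 1.0,"grip": -0.7},
  {"x": -0.787,"y": 0.062,"z": 0.0,"ax": 0.0,"ay": 0.0,"az": 1.0,"grip": -0.7},
  {"x": -0.787,"y": 0.062,"z": 0.0,"ax": 0.0,"ay": 0.0,"az": 1.0,"grip": -0.7},
  {"x": -0.787,"y": 0.062,"z": 0.0,"ax": 0.0,"ay": 0.0,"az": 1.0,"grip": -0.7},
  {"x": -0.787,"y": 0.062,"z": 0.0,"ax": 0.0,"ay": 0.0,"az": 1.0,"grip": -0.7},
  {"x": -0.787,"y": 0.062,"z": 0.0,"ax": 0.0,"ay": 0.0,"az": 1.0,"grip": -0.7},
  {"x": -0.787,"y": 0.062,"z": 0.0,"ax": 0.0,"ay": 0.0,"az": 1.0,"grip": -0.7},
])

```text
time: 38.45
tool_pos: [0.5595, -0.1086, 0.1504]
tcp_rot: [-2.607, -1.75, 0.001]
wrist_force: [0.3, -0.3, -0.5]
width: 0.85
grip_force: 0.0
```

Run:
```python
from h import *
s=bot.read_state();print(shift([.561,-.110,.007],-22.4),s["tool_pos"])
```

```text
(array([-0.0014,  0.0045,  0.3528]), np.float64(0.005256994776361997), np.float64(-22.242290156709142)) [ 0.55947208 -0.10863633  0.15040431]
```

Request:
step_arm([
  {"x": -0.001,"y": 0.002,"z": 0.1,"ax": 0.0,"ay": 0.0,"az": 0.0,"grip": -0.75},
  {"x": -0.001,"y": 0.002,"z": 0.2,"ax": 0.0,"ay": 0.0,"az": 0.0,"grip": -0.75},
  {"x": -0.001,"y": 0.002,"z": 0.28,"ax": 0.0,"ay": 0.0,"az": 0.0,"grip": -0.75},
  {"x": -0.001,"y": 0.002,"z": 0.33,"ax": 0.0,"ay": 0.0,"az": 0.0,"grip": -0.75},
  {"x": -0.001,"y": 0.002,"z": 0.35,"ax": 0.0,"ay": 0.0,"az": 0.0,"grip": -0.75},
  {"x": -0.001,"y": 0.002,"z": 0.353,"ax": 0.0,"ay": 0.0,"az": 0.0,"grip": -0.75},
  {"x": -0.001,"y": 0.002,"z": 0.353,"ax": 0.0,"ay": 0.0,"az": 0.0,"grip": -0.75},
  {"x": -0.001,"y": 0.002,"z": 0.353,"ax": 0.0,"ay": 0.0,"az": 0.0,"grip": -0.75},
])

```text
time: 39.25
tool_pos: [0.563, -0.1112, -0.0231]
tcp_rot: [2.607, 1.748, 0.004]
wrist_force: [0.4, 0.3, 0.7]
width: 0.877
grip_force: 0.0
```

Request:
step_arm([
  {"x": 0.0,"y": 0.0,"z": 0.0,"ax": 0.0,"ay": 0.0,"az": 0.0,"grip": 0.1},
  {"x": 0.0,"y": 0.0,"z": 0.0,"ax": 0.0,"ay": 0.0,"az": 0.0,"grip": 0.1},
  {"x": 0.0,"y": 0.0,"z": 0.0,"ax": 0.0,"ay": 0.0,"az": 0.0,"grip": 0.1},
  {"x": 0.0,"y": 0.0,"z": 0.0,"ax": 0.0,"ay": 0.0,"az": 0.0,"grip": 0.1},
  {"x": 0.0,"y": 0.0,"z": 0.0,"ax": 0.0,"ay": 0.0,"az": 0.0,"grip": 0.1},
  {"x": 0.0,"y": 0.0,"z": 0.0,"ax": 0.0,"ay": 0.0,"az": 0.0,"grip": 0.1},
], force=30)

```text
time: 39.85
tool_pos: [0.5624, -0.1114, -0.0235]
tcp_rot: [2.608, 1.748, 0.003]
wrist_force: [-1.0, 0.8, 6.1]
width: 0.604
grip_force: 32.1
```

Request:
step_arm([
  {"x": 0.0,"y": 0.0,"z": -0.04,"ax": 0.0,"ay": 0.0,"az": 0.0,"grip": 0.1},
  {"x": 0.0,"y": 0.0,"z": -0.12,"ax": 0.0,"ay": 0.0,"az": 0.0,"grip": 0.1},
  {"x": 0.0,"y": 0.0,"z": -0.2,"ax": 0.0,"ay": 0.0,"az": 0.0,"grip": 0.1},
  {"x": 0.0,"y": 0.0,"z": -0.28,"ax": 0.0,"ay": 0.0,"az": 0.0,"grip": 0.1},
  {"x": 0.0,"y": 0.0,"z": -0.36,"ax": 0.0,"ay": 0.0,"az": 0.0,"grip": 0.1},
  {"x": 0.0,"y": 0.0,"z": -0.36,"ax": 0.0,"ay": 0.0,"az": 0.0,"grip": 0.1},
  {"x": 0.0,"y": 0.0,"z": -0.36,"ax": 0.0,"ay": 0.0,"az": 0.0,"grip": 0.1},
])

```text
time: 40.55
tool_pos: [0.5618, -0.1113, 0.1562]
tcp_rot: [2.608, 1.748, 0.003]
wrist_force: [-0.7, 0.0, -1.7]
width: 0.602
grip_force: 31.7
```

Run:
```python
from h import *
s=bot.read_state();print(shift([.5382,.3335,.188],7.6),s["tool_pos"],s["wrist_force"],s["grip_force"])
```

```text
(array([ 0.8049, -0.3818,  0.0017]), np.float64(-0.9981899797205425), np.float64(-22.345699391616268)) [ 0.56176125 -0.11128876  0.15623419] [-0.69705334  0.01318764 -1.65970682] 31.65513038635254
```

Request:
step_arm([
  {"x": 0.04,"y": -0.019,"z": 0.0,"ax": 0.0,"ay": 0.0,"az": -0.08,"grip": 0.1},
  {"x": 0.125,"y": -0.059,"z": 0.0,"ax": 0.0,"ay": 0.0,"az": -0.2,"grip": 0.1},
  {"x": 0.21,"y": -0.1,"z": 0.0,"ax": 0.0,"ay": 0.0,"az": -0.32,"grip": 0.1},
  {"x": 0.295,"y": -0.14,"z": 0.0,"ax": 0.0,"ay": 0.0,"az": -0.44,"grip": 0.1},
  {"x": 0.38,"y": -0.18,"z": 0.0,"ax": 0.0,"ay": 0.0,"az": -0.56,"grip": 0.1},
  {"x": 0.465,"y": -0.22,"z": 0.0,"ax": 0.0,"ay": 0.0,"az": -0.68,"grip": 0.1},
  {"x": 0.55,"y": -0.26,"z": 0.0,"ax": 0.0,"ay": 0.0,"az": -0.8,"grip": 0.1},
  {"x": 0.635,"y": -0.3,"z": 0.0,"ax": 0.0,"ay": 0.0,"az": -0.9,"grip": 0.1},
  {"x": 0.72,"y": -0.34,"z": 0.0,"ax": 0.0,"ay": 0.0,"az": -0.96,"grip": 0.1},
  {"x": 0.785,"y": -0.372,"z": 0.0,"ax": 0.0,"ay": 0.0,"az": -1.0,"grip": 0.1},
  {"x": 0.805,"y": -0.382,"z": 0.0,"ax": 0.0,"ay": 0.0,"az": -1.0,"grip": 0.1},
  {"x": 0.805,"y": -0.382,"z": 0.0,"ax": 0.0,"ay": 0.0,"az": -1.0,"grip": 0.1},
])

```text
time: 41.75
tool_pos: [0.5355, 0.3345, 0.1521]
tcp_rot: [-2.064, -2.366, 0.006]
wrist_force: [-0.5, 1.1, -0.4]
width: 0.603
grip_force: 31.5
```

Request:
step_arm([
  {"x": 0.0,"y": 0.0,"z": 0.0,"ax": 0.0,"ay": 0.0,"az": 0.0,"grip": 0.1},
  {"x": 0.0,"y": 0.0,"z": 0.0,"ax": 0.0,"ay": 0.0,"az": 0.0,"grip": 0.1},
])

```text
time: 41.95
tool_pos: [0.5371, 0.3319, 0.1539]
tcp_rot: [-2.07, -2.363, 0.003]
wrist_force: [-0.1, 0.5, -0.9]
width: 0.603
grip_force: 31.5
```

Run:
```python
from h import *
s=bot.read_state();print(shift([.5382,.3335,.0325+.033+.006],7.6),s["tool_pos"],s["wrist_force"],s["grip_force"])
```

```text
(array([0.0031, 0.003 , 0.2308]), np.float64(-0.0012053632150132406), np.float64(7.563839103549602)) [0.53708817 0.33194063 0.15392132] [-0.10439189  0.5009372  -0.89598103] 31.498156785964966
```

Request:
step_arm([
  {"x": 0.002,"y": 0.001,"z": 0.08,"ax": 0.0,"ay": 0.0,"az": 0.0,"grip": 0.1},
  {"x": 0.002,"y": 0.001,"z": 0.14,"ax": 0.0,"ay": 0.0,"az": 0.0,"grip": 0.1},
  {"x": 0.002,"y": 0.001,"z": 0.19,"ax": 0.0,"ay": 0.0,"az": 0.0,"grip": 0.1},
  {"x": 0.002,"y": 0.001,"z": 0.22,"ax": 0.0,"ay": 0.0,"az": 0.0,"grip": 0.1},
  {"x": 0.002,"y": 0.001,"z": 0.23,"ax": 0.0,"ay": 0.0,"az": 0.0,"grip": 0.1},
  {"x": 0.002,"y": 0.001,"z": 0.23,"ax": 0.0,"ay": 0.0,"az": 0.0,"grip": 0.1},
  {"x": 0.002,"y": 0.001,"z": 0.23,"ax": 0.0,"ay": 0.0,"az": 0.0,"grip": 0.1},
])

```text
time: 42.65
tool_pos: [0.5389, 0.3353, 0.0414]
tcp_rot: [2.068, 2.364, 0.004]
wrist_force: [-0.2, 0.3, -0.1]
width: 0.606
grip_force: 31.6
```

Request:
step_arm([
  {"x": 0.0,"y": 0.0,"z": 0.004,"ax": 0.0,"ay": 0.0,"az": 0.0,"grip": 0.1},
  {"x": 0.0,"y": 0.0,"z": 0.008,"ax": 0.0,"ay": 0.0,"az": 0.0,"grip": 0.1},
  {"x": 0.0,"y": 0.0,"z": 0.01,"ax": 0.0,"ay": 0.0,"az": 0.0,"grip": 0.1},
  {"x": 0.0,"y": 0.0,"z": 0.01,"ax": 0.0,"ay": 0.0,"az": 0.0,"grip": 0.1},
])

```text
time: 43.05
tool_pos: [0.5375, 0.335, 0.0348]
tcp_rot: [-2.068, -2.365, 0.0]
wrist_force: [0.2, 1.1, -0.6]
width: 0.606
grip_force: 31.6
```

Request:
step_arm([
  {"x": 0.0,"y": 0.0,"z": 0.003,"ax": 0.0,"ay": 0.0,"az": 0.0,"grip": 0.1},
  {"x": 0.0,"y": 0.0,"z": 0.006,"ax": 0.0,"ay": 0.0,"az": 0.0,"grip": 0.1},
  {"x": 0.0,"y": 0.0,"z": 0.006,"ax": 0.0,"ay": 0.0,"az": 0.0,"grip": 0.1},
])

```text
time: 43.35
tool_pos: [0.5378, 0.3351, 0.0326]
tcp_rot: [2.068, 2.365, 0.001]
wrist_force: [-1.6, -0.5, 4.7]
width: 0.604
grip_force: 32.1
```

Contact. Release, rise and clear the view.

Request:
step_arm([
  {"x": 0.0,"y": 0.0,"z": 0.0,"ax": 0.0,"ay": 0.0,"az": 0.0,"grip": -0.25},
  {"x": 0.0,"y": 0.0,"z": 0.0,"ax": 0.0,"ay": 0.0,"az": 0.0,"grip": -0.42},
  {"x": 0.0,"y": 0.0,"z": 0.0,"ax": 0.0,"ay": 0.0,"az": 0.0,"grip": -0.42},
  {"x": 0.0,"y": 0.0,"z": -0.04,"ax": 0.0,"ay": 0.0,"az": 0.0,"grip": -0.42},
  {"x": 0.0,"y": 0.0,"z": -0.1,"ax": 0.0,"ay": 0.0,"az": 0.0,"grip": -0.42},
  {"x": 0.0,"y": 0.0,"z": -0.18,"ax": 0.0,"ay": 0.0,"az": 0.0,"grip": -0.42},
  {"x": 0.0,"y": 0.0,"z": -0.26,"ax": 0.0,"ay": 0.0,"az": 0.0,"grip": -0.42},
  {"x": 0.0,"y": 0.0,"z": -0.26,"ax": 0.0,"ay": 0.0,"az": 0.0,"grip": -0.42},
])

```text
time: 44.15
tool_pos: [0.542, 0.3374, 0.1696]
tcp_rot: [2.065, 2.362, 0.019]
wrist_force: [0.8, -0.5, 0.8]
width: 0.709
grip_force: 0.0
```

Request:
step_arm([
  {"x": -0.68,"y": -0.2,"z": 0.0,"ax": 0.0,"ay": 0.0,"az": 0.0,"grip": -0.42},
  {"x": -0.68,"y": -0.2,"z": 0.0,"ax": 0.0,"ay": 0.0,"az": 0.0,"grip": -0.42},
  {"x": -0.68,"y": -0.2,"z": 0.0,"ax": 0.0,"ay": 0.0,"az": 0.0,"grip": -0.42},
  {"x": -0.68,"y": -0.2,"z": 0.0,"ax": 0.0,"ay": 0.0,"az": 0.0,"grip": -0.42},
  {"x": -0.68,"y": -0.2,"z": 0.0,"ax": 0.0,"ay": 0.0,"az": 0.0,"grip": -0.42},
  {"x": -0.68,"y": -0.2,"z": 0.0,"ax": 0.0,"ay": 0.0,"az": 0.0,"grip": -0.42},
  {"x": -0.68,"y": -0.2,"z": 0.0,"ax": 0.0,"ay": 0.0,"az": 0.0,"grip": -0.42},
  {"x": -0.68,"y": -0.2,"z": 0.0,"ax": 0.0,"ay": 0.0,"az": 0.0,"grip": -0.42},
  {"x": -0.68,"y": -0.2,"z": 0.0,"ax": 0.0,"ay": 0.0,"az": 0.0,"grip": -0.42},
  {"x": -0.68,"y": -0.2,"z": 0.0,"ax": 0.0,"ay": 0.0,"az": 0.0,"grip": -0.42},
])

```text
time: 45.15
tool_pos: [0.4839, -0.0147, 0.1615]
tcp_rot: [-2.068, -2.364, -0.001]
wrist_force: [0.0, -0.4, -0.0]
width: 0.712
grip_force: 0.0
```

Run:
```python
from h import *
import cv2
k=dict(interpolation=cv2.INTER_CUBIC)
t=imaging.read_camera("top")["img"][:,:,::-1];s=imaging.read_camera("scene")["img"][:,:,::-1]
r1=cv2.hconcat([cv2.resize(t[190:300,150:260],(300,300),**k),cv2.resize(t[190:300,405:515],(300,300),**k)])
r2=cv2.hconcat([cv2.resize(s[70:150,292:392],(300,300),**k),cv2.resize(s[200:330,125:255],(300,300),**k)])
print(np.array(r1).shape,bot.read_state()["tool_pos"]);cv2.imwrite("pics/final.png",cv2.vconcat([r1,r2]))
```

```text
(300, 600, 3) [ 0.48398535 -0.01401634  0.16152596]
```

View pics/final.png

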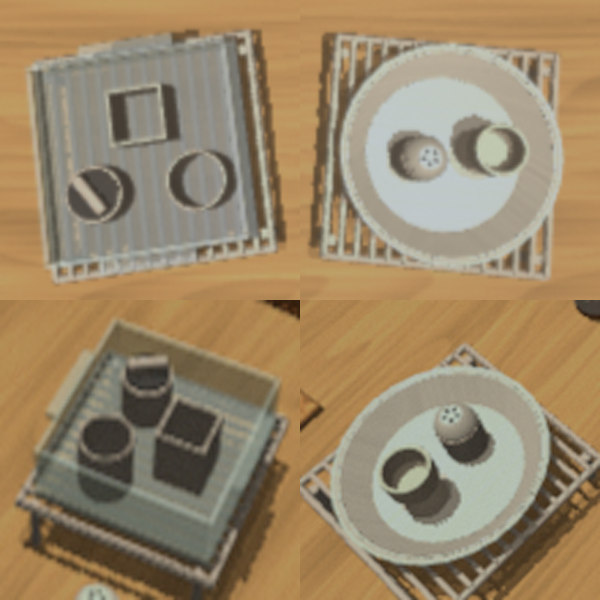

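Both kits are upright and clear of each other. In the dish, the square cutter is at (140,113), the timer at (98,193) and the round cutter at (203,180). In the plate, the shaker is at (420,158) and the egg cup at (490,150). Handing in.

```bash
python3 -c "
from workcell import bot
print(bot.finish_job())"
```

```text
the job is handed in; nothing more can be done
None
```

Both kits are made up and the job is handed in at about 45 s: all five things were set down upright and apart in the final picture. The first try at the egg cup failed, tilting it and pressing on it with about 37 N, because the reported tool height was 33 mm off; it settled upright again. The taller shaker, jar and spoon were never picked up, but I didn't re-check their positions at the end.

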